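# Set the blind rivets out of the latched case into the cup

## Task

The blind rivets in the grey case are wanted for the next job: open the black latch, swing the lid right open, and stand every rivet from the case in the steel cup, stem down, so they can be taken by the sleeve. Then shut the lid fully and close the latch again all the way, leaving the cup standing on the bench and everything else lying where it is.

Things in the scene. Friction and masses are not known exactly. Their poses are not given: they have to be found in the camera images.
- case: grey steel rivet case, fixed to the bench, 130 mm front to back (its x), 230 mm wide (its y), base 34 mm high, walls 2 mm, 64 mm high with the lid shut. Origin: centre of its underside, on the bench. The latch is on its front (-x side), the lid hinge along its +x side. Two black notched racks in it carry the rivets, side by side, lying along x.
- rack (a point): centre of the rivet racks, on the case's axis, 36 mm above the bench, the height of the lying rivets' axes; axes as the case. Rivets lie at y = -69, -23, 23 or 69 mm (any place may be empty), stem tips towards the hinge. The sleeve rack spans x = -47 to -39 mm, 1 mm lower than this point; the stem rack x = 25 to 37 mm, 2 mm higher; the floor between is 34 mm lower.
- lid (a joint): opening angle of the grey steel lid (0.35 kg) in rad: 0 shut, grows as it swings up and back about the hinge line, stop at 1.75 (leaning 10 degrees back past vertical). A stiff friction hinge (about 0.35 N m) holds it wherever it is left. The closed latch hooks over a steel catch on the lid's front and holds it down.
- lid_hinge (a point): the middle of the lid's hinge line, which runs along the case's y: 65 mm behind the case's origin, 36 mm above the bench
- lid_handle (a point): the middle of the black carrying handle on the lid: a straight round bar 10 mm thick and 90 mm long, parallel to the hinge, on two end posts; its axis is 42 mm above the lid's top. In the lid's own frame it lies 100 mm from the hinge towards the front and 70 mm above the hinge line; the lid reaches 30 mm beyond it to the front edge.
- latch (a joint): angle of the black plastic latch at the middle of the case's front in rad: 0 closed (upright, hook over the lid's catch), grows as its top swings out towards the case's -x and down, stop at 1.0 (open). Light friction (about 0.05 N m, 1 to 2 N at the tab) holds it wherever it is left. From about 0.5 on it is clear of the lid.
- latch_hinge (a point): the middle of the latch's hinge pin, which runs along the case's y: 68 mm in front of the case's origin, 22 mm above the bench
- latch_tab (a point): the middle of the latch's finger tab, a lever 30 mm wide (along the case's y), 26 mm long outwards and 8 mm thick; with the latch closed it lies 22 mm in front of the hinge pin and 27 mm above it. It can be taken across its 30 mm width from above.
- cup: loose round steel cup, outside 60 mm across and 70 mm high, wall 2 mm, floor 4 mm, about 0.3 kg, open at the top. Origin: centre of its underside.
- rivet1: silver blind rivet, 93 mm long, 41 g: stem 5 mm thick, 40 mm long; flange 15 mm across, 3 mm thick; sleeve 10 mm thick, 50 mm long. Its x axis runs along it from the stem tip to the sleeve end. Origin: on the axis, mid-sleeve, 68 mm from the stem tip, 25 mm from the sleeve end; it balances 10 mm from there towards the flange. None if absent.
- rivet1_tip (a point): the stem tip of rivet1
- rivet2: another such rivet, the same in every way; None if absent
- rivet2_tip (a point): the stem tip of rivet2
- rivet3: another such rivet, the same in every way; None if absent
- rivet3_tip (a point): the stem tip of rivet3
- rivet4: another such rivet, the same in every way; None if absent
- rivet4_tip (a point): the stem tip of rivet4
- mallet: small mallet lying on the bench, orange head 38 mm thick and 75 mm wide, 245 mm long; a bystander, to be left where it is
- dimple_die: chrome male dimple die, 25 mm across, 20 mm high, standing on the bench; a bystander, to be left where it is
- female_die: chrome female dimple die, 25 mm across, 13 mm high; a bystander, to be left where it is
- nut: brass hexagonal receptacle nut, 22 mm across, 15 mm high; a bystander, to be left where it is
- bucking_bar: dark steel bucking bar, a block 75 x 32 x 26 mm; a bystander, to be left where it is
- oil_bottle: white oil bottle with a red cap, 48 mm across and 110 mm high; a bystander, to be left where it is
- screwdriver: blue-handled screwdriver, 200 mm long, lying on the bench; a bystander, to be left where it is
Not all that is in view belongs to the job. Of the things that look like the cup, take the one that is farthest to the robot's left at the start.

How it is judged:
On the way, in this order (a step that is already met when the one before it is completed fails the run):
1. the latch is open, the lid still down (value of joint latch above 0.5 rad and value of joint lid below 0.1 rad), for 0.2 s.
2. the lid is swung right open (value of joint lid above 1.2 rad), for 0.2 s.
3. every rivet stands stem down in the cup (horizontal distance between each of rivet1_tip, rivet2_tip, rivet3_tip, rivet4_tip and cup below 0.031 m and z of rivet1_tip in the frame of cup between 0 and 0.03 m and angle between each of rivet1, rivet2, rivet3, rivet4's own x axis and vertical below 0.75 rad and z of rivet2_tip in the frame of cup between 0 and 0.03 m and z of rivet3_tip in the frame of cup between 0 and 0.03 m and z of rivet4_tip in the frame of cup between 0 and 0.03 m), for 0.3 s.
4. the lid is shut (value of joint lid below 0.05 rad), for 0.2 s.
5. the latch is closed over the shut lid (value of joint latch below 0.12 rad and value of joint lid below 0.05 rad), for 0.2 s.
At the end, for the whole second after the job is handed in: every rivet present has its stem tip inside the cup within 30 mm of the cup's underside, sleeve up, leaning less than 0.75 rad from vertical, at rest; the cup stands on the bench (tilt under 0.1 rad); the lid is shut (under 0.05 rad) and the latch closed (under 0.12 rad) (all of step 3 and all of step 5 and angle between cup's own z axis and vertical below 0.1 rad and height (world z) of cup between -0.01 and 0.01 m and linear speed of cup below 0.02 m/s and linear speed of each of rivet1, rivet2, rivet3, rivet4 below 0.03 m/s); the robot touches nothing.
It fails at once if a bystander is pushed more than 30 mm from its place (distance of any of mallet, dimple_die, female_die, nut, bucking_bar, oil_bottle, screwdriver from where it was at the start of the episode above 0.03 m).
Of rivet1, rivet2, rivet3, rivet4 only 2 to 4 are there at a start; the rules pass over those that are not, and their reading is None.
At some moment in a run one of cup may be knocked a few centimetres aside while the robot is not near it.
It also fails if it takes over 210 s, if anything falls off the work surface, if the arm or the gripper's body presses on something with over 40 N, if the wrist force passes 120 N, or if a joint passes its speed limit or range.

## Robot

A 6-joint arm with a two-finger parallel gripper is mounted at the origin on the work surface. World frame = base frame: x ahead of the robot, y to its left, z up, the work surface at z = 0. Lengths are in m, angles in rad, forces in N, time in s.
With the tool pointing down it reaches from about 0.225 to 0.875 m from the base axis. Payload 3.4 kg.
Tool frame: the origin (TCP) lies midway between the tips of the shut fingers; the grasp point (between the pads) lies 19 mm behind it (r.pinch_z is the distance from the TCP to the grasp point, in m); z points along the fingers, y is the line along which they close (so a half turn about z gives the same grasp; the last joint's range is limited). The gripper opens to 85 mm and grips with 20 to 120 N. Pads are 22 mm wide; open, the fingers measure 114 mm over their backs; the gripper's body (76 mm by 85 mm) begins 54 mm behind the grasp point. The pads swing forward as they close: fully open they stand 13 mm farther back than shut.
Start: joints at [-1.435, 0.276, 1.505, -0, 1.361, -0.121], TCP at [0.146, -0.556, 0.231] pointing down, gripper open.
Joint ranges: [-2.89, 2.89], [-0.75, 2.08], [0.22, 2.7], [-1.18, 4.32], [0.11, 2.71], [-2.7, 2.7]. Speed limits (rad/s): [2.57, 2.57, 3.14, 3.14, 3.14, 3.14].

## Interface

Orientations are given as a rotation vector (axis times angle).
In Python, from rig import r, cams gives the robot as it stands. The module is installed in compiled form; this text tells all that it offers.
- The arm moves only by the shell command python3 -m creep 'ROWS' [OPENING] [FORCE]. ROWS is JSON, one flat list of numbers, 6 for each row, row after row: the shift along the tool's x, y, z in units of 500 mm (1.0 is 500 mm), then the turn, a rotation vector about the tool's x, y, z in units of 360 degrees (1.0 is 360 degrees). A call has 1 to 20 rows; each row is the pose to reach, as a shift and turn from the pose commanded when the call began, along the tool's axes at that moment, turning the shorter way round; what a row does not reach only later rows make up. A row lasts 1/12 s, in which the tool goes at most 41.7 mm and 7.16 degrees, less where a joint would pass 70% of its speed; a pose out of reach is approached as far as the arm can. A call with a number of a shift or a turn outside -1 to 1 is refused whole. A call with a gripper value outside its range is refused whole. OPENING is the opening, from 0 (shut) to 1 (fully open), set as the call begins (- or left out, the last holds). The fingers move at their own pace and stop on an object; FORCE is the grip in N (left out, the last holds). Time passes only in rows, so rows that repeat a pose let the fingers close. It gives the time, the measured TCP pose, the force, the opening and the grip force at its end, in the units of the state.
- r.read_state(): the state, without advancing time (a new reading comes with each control period).
- cams.get_image(name): name is "side" or "top"; returns (picture, depth): 400x640x3 uint8, blue, green, red; 400x640 float32, m along the optical axis (not along the pixel's ray), 0 where there is no reading.
- cams.camera_params(name): a dict with "mtx" (3x3 intrinsics, pixels), "world_from_camera" (4x4, takes a point from camera to world coordinates). Camera axes: x right, y up, looking along -z (the intrinsics and any distortion apply to the point x, -y, -z); pixel columns grow to the right and rows downward; lengths in m; the calibration is good to about 2 mm. A picture is of the moment at which its call begins. camera_params takes no time and is no camera call.
- r.finish_job(): hands the job in; it is judged then, once.
The state is a dict: "time": time; "joint_positions": joint angles; "dq": joint speeds; "effort": joint torques, N m; "position": TCP position; "orientation": TCP orientation; "wrist_force": force on the tool from outside, world axes, zero at the start; "ft_torque": the same for the moment, N m; "opening": finger opening in m; "grip_force": force on a finger pad.
Only numpy, scipy, OpenCV 4.12 (cv2) and the standard library are available. Lean on these libraries where they do the work, as an engineer would, in place of code of your own. Each camera call takes 0.05 s, during which the arm holds its last target. There are 200 camera calls.

## Working session

There is one attempt and no reset: what is moved stays moved. The work goes in short steps, Python scripts to look and compute and a shell command to move; the robot and the scene stay as the last step left them, time stands still between calls to the robot, and variables do not carry over. Pictures are saved under pics/ and viewed, at most 14 in all, crops included, and the job is handed in when it is done.

```bash
mkdir -p pics; cat > h.py <<'E'
import numpy as np, cv2
from rig import r, cams
from scipy.spatial.transform import Rotation as R
def cam(n):
    p=cams.camera_params(n); return np.array(p["mtx"]),np.array(p["world_from_camera"]),p
def pts(n,d):
    K,T,_=cam(n); v,u=np.mgrid[:400,:640]
    P=np.stack([(u-K[0,2])/K[0,0]*d,-(v-K[1,2])/K[1,1]*d,-d],-1)
    return P@T[:3,:3].T+T[:3,3]
def ray(n,u,v,z):
    K,T,_=cam(n); c=np.array([(u-K[0,2])/K[0,0],-(v-K[1,2])/K[1,1],-1.])
    w=T[:3,:3]@c; o=T[:3,3]; return o+w*(z-o[2])/w[2]
E
python3 - <<'E'
from h import *
for n in("top","side"):
    i,d=cams.get_image(n); cv2.imwrite(f"pics/{n}0.png",i); np.save(f"{n}0.npy",d)
    K,T,p=cam(n); print(n,K.round(1).tolist(),T.round(3).tolist(),[k for k in p])
print(r.read_state())
E
```

```text
top [[500.8, 0.0, 318.3], [0.0, 500.8, 203.0], [0.0, 0.0, 1.0]] [[-0.022, 0.983, -0.18, 0.262], [-1.0, -0.022, 0.002, -0.001], [-0.002, 0.18, 0.984, 1.459], [0.0, 0.0, 0.0, 1.0]] ['mtx', 'world_from_camera']
side [[417.2, 0.0, 309.8], [0.0, 417.2, 196.4], [0.0, 0.0, 1.0]] [[-0.898, 0.327, -0.293, 0.192], [-0.439, -0.68, 0.587, 0.626], [-0.007, 0.656, 0.755, 0.924], [0.0, 0.0, 0.0, 1.0]] ['mtx', 'world_from_camera']
{'time': 0.1, 'joint_positions': array([-1.43498606e+00,  2.76554487e-01,  1.50601894e+00, -3.09209506e-05,
        1.36070121e+00, -1.21028448e-01]), 'dq': array([-0.00204339, -0.00255488, -0.00485624,  0.00172479, -0.0010074 ,
        0.00190252]), 'effort': array([ 1.23607380e-03, -4.17699766e+01, -2.46406156e+01, -3.01962755e-04,
        5.71888435e-03,  8.66695302e-06]), 'position': array([ 0.14596721, -0.55567182,  0.23050831]), 'orientation': array([-3.11405423e+00, -4.02128035e-01,  6.69838175e-05]), 'wrist_force': array([-0.41470214, -0.44585358, -0.02626812]), 'ft_torque': array([-0.00095061, -0.02948349, -0.01642724]), 'grip_force': 0.0, 'opening': 0.08532010475154549}
```

View pics/top0.png

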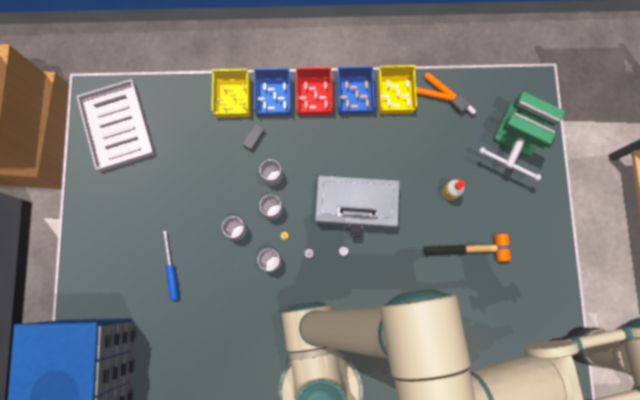

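View pics/side0.png

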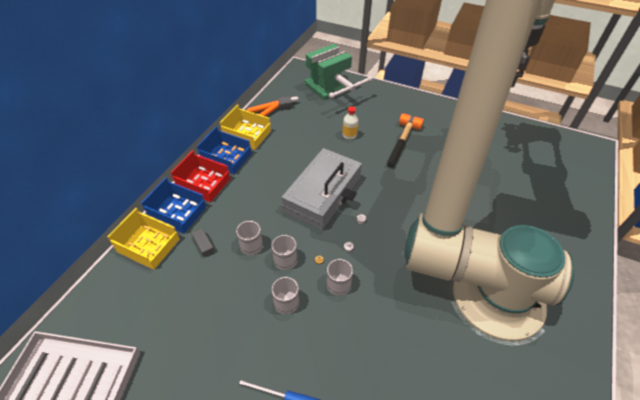

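Top view: the latch (357,231) faces the robot and the case is centred near (358,202). Cup candidates in the top view are (270,172), (270,206), (233,228) and (269,260). The one at (233,228) is farthest left (image left = +y), so it is the cup meant. I'll measure it and confirm in a crop.

```bash
python3 - <<'E'
from h import *
i=cv2.imread("pics/top0.png"); d=np.load("top0.npy"); P=pts("top",d)
# cups: rim points z~0.07
for c in [(270,172),(270,206),(233,228),(269,260)]:
    m=np.zeros((400,640),bool); m[c[1]-22:c[1]+22,c[0]-22:c[0]+22]=1
    m&=(P[...,2]>.058)&(P[...,2]<.08); q=P[m]; (a,b),rad=cv2.minEnclosingCircle(q[:,:2].astype(np.float32)); print(c,len(q),round(a,4),round(b,4),round(rad,4),q[:,2].mean().round(4))
# lid top z~0.064
m=np.zeros((400,640),bool); m[165:240,300:415]=1; m&=(P[...,2]>.056)&(P[...,2]<.071)
q=P[m].astype(np.float32); print("lid",len(q),cv2.minAreaRect(q[:,:2]),np.median(q[:,2]))
m=np.zeros((400,640),bool); m[165:240,300:415]=1; m&=(P[...,2]>.095)&(P[...,2]<.125)
q=P[m].astype(np.float32); print("handle",len(q),cv2.minAreaRect(q[:,:2]),np.median(q[:,2]),q[:,2].max())
hsv=cv2.cvtColor(i,cv2.COLOR_BGR2HSV)
m=np.zeros((400,640),bool); m[226:242,345:372]=1; m&=(P[...,2]>.035)&(P[...,2]<.06)
q=P[m]; print("tab",len(q),q.mean(0),q.min(0),q.max(0))
cv2.imwrite("pics/crop1.png",np.hstack([cv2.resize(i[150:290,210:410],(800,560),interpolation=3)]))
E
```

```text
(270, 172) 90 0.6181 0.1315 0.0308 0.0678
(270, 206) 87 0.5155 0.1319 0.0305 0.0675
(233, 228) 86 0.4561 0.2363 0.0305 0.0682
(269, 260) 75 0.3624 0.137 0.0305 0.0683Traceback (most recent call last):
  File "<stdin>", line 9, in <module>
cv2.error: OpenCV(4.12.0) /io/opencv/modules/imgproc/src/convhull.cpp:143: error: (-215:Assertion failed) total >= 0 && (depth == CV_32F || depth == CV_32S) in function 'convexHull'
```

```bash
python3 - <<'E'
from h import *
i=cv2.imread("pics/top0.png"); d=np.load("top0.npy"); P=pts("top",d)
B=np.zeros((400,640),bool); B[165:240,300:415]=1
A=lambda q:cv2.minAreaRect(np.ascontiguousarray(q[:,:2]).astype(np.float32))
for n,a,b in(("lid",.056,.071),("handle",.095,.125)):
    q=P[B&(P[...,2]>a)&(P[...,2]<b)]; print(n,len(q),A(q),np.median(q[:,2]),q[:,2].max())
m=np.zeros((400,640),bool); m[224:242,345:372]=1; m&=(P[...,2]>.035)&(P[...,2]<.06)
q=P[m]; print("tab",len(q),q.mean(0),q.min(0),q.max(0))
cv2.imwrite("pics/crop1.png",cv2.resize(i[150:290,210:410],(800,560),interpolation=2))
E
```

```text
lid 3436 ((0.5072482228279114, -0.11425212025642395), (0.2304077446460724, 0.16541992127895355), 84.63728332519531) 0.06527564985023315 0.07098899219783505
handle 134 ((0.48894402384757996, -0.11245216429233551), (0.09882093220949173, 0.010350918397307396), 84.76388549804688) 0.11042269872252752 0.1173585110588169
tab 137 [ 0.44146847 -0.11104389  0.05219974] [ 0.42203705 -0.15227503  0.03800993] [ 0.45795902 -0.09458941  0.05927613]
```

View pics/crop1.png

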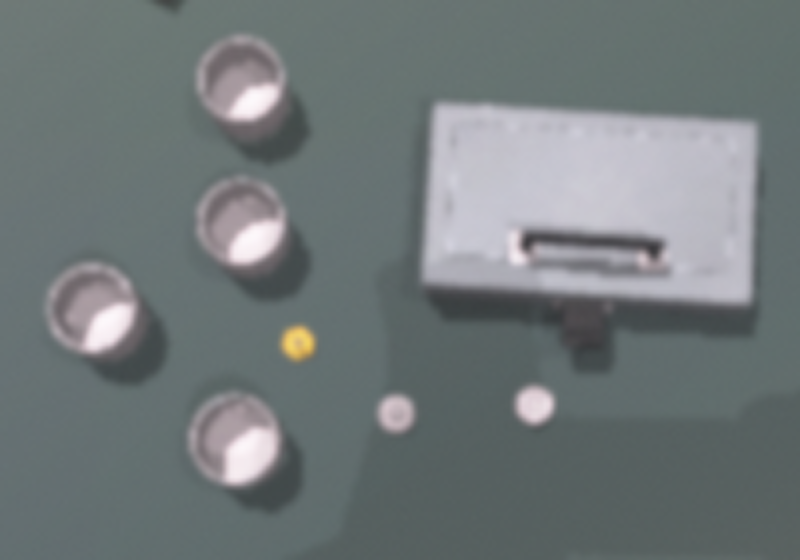

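Crop: the leftmost cup stands alone at crop (92,308) = top (233,228), world (0.456, 0.236). The case is yawed about -5.3° and the latch tab shows at crop (585,325).

```bash
cat >> h.py <<'E'
O=np.array([.5238,-.1158,0]); YAW=-0.093
ex=np.array([np.cos(YAW),np.sin(YAW),0]); ey=np.array([-ex[1],ex[0],0]); ez=np.array([0,0,1.])
def C(x,y,z): return O+(x*ex+y*ey)/1000+ez*z/1000   # case frame, mm
def ori(yaw,tilt=0,roll=0):
    c,s=np.cos(yaw),np.sin(yaw)
    return R.from_matrix(np.array([[c,s,0],[s,-c,0],[0,0,-1.]]))*R.from_rotvec([0,tilt,0])*R.from_rotvec([roll,0,0])
def go(*tg,p=None,o=None):
    """each tg=(world TCP, orientation): print the shift/turn from the present pose in row units"""
    s=r.read_state(); p=s["position"] if p is None else p; o=R.from_rotvec(s["orientation"]) if o is None else o
    for P,Q in tg:
        d=o.inv().apply(P-p); t=(o.inv()*Q).as_rotvec()
        print((d/.5).round(4).tolist(),(t/2/np.pi).round(4).tolist(),"rows",round(max(np.linalg.norm(d)/.0417,np.degrees(np.linalg.norm(t))/7.16),1))
E
python3 - <<'E'
from h import *
P=pts("top",np.load("top0.npy"))
for c in((344,251),(309,253),(285,236)): print(P[c[1]-2:c[1]+2,c[0]-2:c[0]+2].reshape(-1,3).mean(0).round(3))
Q=ori(YAW)
print(C(-90,0,49))
go((C(-90,0,120),Q),(C(-90,0,36),Q))
E
```

```text
[ 0.386 -0.074  0.011]
[0.382 0.027 0.016]
[0.433 0.096 0.014]
[ 0.43418892 -0.10744206  0.049     ]
[0.7852, -0.7202, 0.2224] [-0.0003, 0.0, 0.0557] rows 13.1
[0.7852, -0.72, 0.3904] [-0.0003, 0.0, 0.0557] rows 13.6
```

```bash
python3 -m creep '[0.7852,-0.7202,0,0,0,0.0557, 0.7852,-0.7202,0,0,0,0.0557, 0.7852,-0.7202,0,0,0,0.0557, 0.7852,-0.7202,0,0,0,0.0557, 0.7852,-0.7202,0,0,0,0.0557, 0.7852,-0.7202,0,0,0,0.0557, 0.7852,-0.7202,0,0,0,0.0557, 0.7852,-0.7202,0,0,0,0.0557, 0.7852,-0.7202,0,0,0,0.0557, 0.7852,-0.7202,0,0,0,0.0557, 0.7852,-0.7202,0,0,0,0.0557, 0.7852,-0.7202,0,0,0,0.0557, 0.7852,-0.7202,0,0,0,0.0557, 0.7852,-0.7202,0,0,0,0.0557, 0.7852,-0.7202,0.22,0,0,0.0557, 0.7852,-0.7202,0.22,0,0,0.0557, 0.7852,-0.7202,0.22,0,0,0.0557, 0.7852,-0.7202,0.22,0,0,0.0557]' 0.6 30
python3 - <<'E'
from h import *
i,d=cams.get_image("side"); cv2.imwrite("pics/s1.png",cv2.resize(i[120:270,260:460],(800,600),interpolation=2))
s=r.read_state(); print(s["joint_positions"].round(3),s["position"].round(4))
go((C(-90,0,37),ori(YAW)))
E
```

```text
time: 1.6
position: [0.4294, -0.1066, 0.1163]
orientation: [-3.134, 0.146, 0.019]
wrist_force: [-0.6, -0.3, -0.2]
opening: 0.0513
grip_force: 0.0
[-0.401  0.184  1.939 -0.     1.026  1.264] [ 0.4316 -0.1075  0.119 ]
[0.0063, -0.0004, 0.164] [-0.0003, 0.0011, -0.0001] rows 2.0
```

View pics/s1.png

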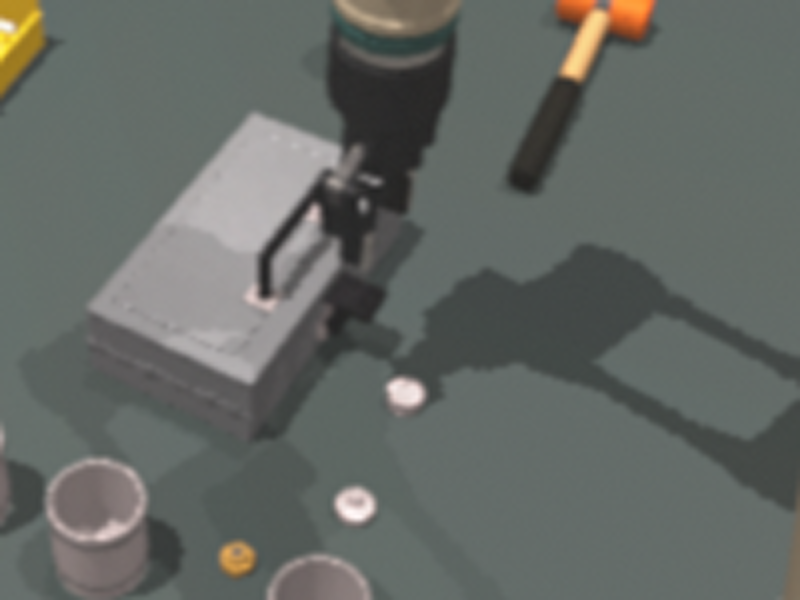

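The gripper is over the tab (crop ~(355,290)), clear of the handle and of the die (405,393). Next: descend, grip and arc the latch open.

```bash
python3 -m creep '[-0.006,0,0.08,0,0,0, -0.006,0,0.162,0,0,0, -0.006,0,0.162,0,0,0, -0.006,0,0.162,0,0,0, -0.006,0,0.162,0,0,0]' 0.6 30
python3 -m creep '[0,0,0,0,0,0,0,0,0,0,0,0,0,0,0,0,0,0,0,0,0,0,0,0,0,0,0,0,0,0,0,0,0,0,0,0,0,0,0,0,0,0,0,0,0,0,0,0]' 0.1 30
python3 - <<'E'
from h import *
s=r.read_state(); print(s["position"].round(4),s["opening"],s["grip_force"],s["wrist_force"])
# arc of present TCP around latch hinge, tool tilting by half
p=s["position"]; rel=p-C(-68,0,22); x,z=rel@ex,rel[2]
# tab centre moves; hold TCP offset from tab centre under tool tilt
for th in (.2,.4,.6,.8,.95):
    f=0.5*th
    tx,tz=-22*np.cos(th)-27*np.sin(th),27*np.cos(th)-22*np.sin(th)
    ox,oz=x*1000+22,z*1000-27   # offset TCP from tab centre at start
    ax,az=ox*np.cos(f)-oz*np.sin(f), oz*np.cos(f)+ox*np.sin(f)
    print(th,end=" "); go((C(-68+tx+ax,0,22+tz+az),ori(YAW,f)))
E
```

```text
time: 2.07
position: [0.4334, -0.1091, 0.0426]
orientation: [3.137, -0.147, 0.006]
wrist_force: [0.3, -0.8, -0.4]
opening: 0.051
grip_force: 0.0
time: 2.73
position: [0.4332, -0.1092, 0.0428]
orientation: [3.135, -0.145, 0.008]
wrist_force: [-1.4, -2.8, 7.0]
opening: 0.029
grip_force: 32.6
[ 0.4332 -0.1092  0.0428] 0.029027304858383906 32.61569917201996 [-1.43794931 -2.84391253  6.99756877]
0.2 [-0.0087, -0.0037, 0.0099] [0.0004, 0.0151, 0.0002] rows 0.8
0.4 [-0.0152, -0.0038, 0.0214] [0.0004, 0.031, 0.0002] rows 1.6
0.6 [-0.0192, -0.0038, 0.0341] [0.0004, 0.0469, 0.0002] rows 2.4
0.8 [-0.0207, -0.0038, 0.0475] [0.0004, 0.0628, 0.0002] rows 3.2
0.95 [-0.02, -0.0039, 0.0576] [0.0004, 0.0748, 0.0002] rows 3.8
```

```bash
python3 -m creep '[-0.0045,0,0.005,0,0.0075,0, -0.0087,0,0.0099,0,0.015,0, -0.012,0,0.0155,0,0.023,0, -0.0152,0,0.0214,0,0.031,0, -0.017,0,0.0275,0,0.039,0, -0.0192,0,0.0341,0,0.0469,0, -0.02,0,0.041,0,0.055,0, -0.0207,0,0.0475,0,0.0628,0, -0.0204,0,0.052,0,0.069,0, -0.02,0,0.0576,0,0.0748,0, -0.02,0,0.0576,0,0.0748,0, -0.02,0,0.0576,0,0.0748,0]'
python3 -m creep '[0,0,0,0,0,0,0,0,0,0,0,0,0,0,0,0,0,0]' 0.6
python3 - <<'E'
from h import *
s=r.read_state(); print(s["position"].round(4),s["opening"],s["wrist_force"])
i,d=cams.get_image("side"); np.save("s2.npy",d); cv2.imwrite("pics/s2.png",cv2.resize(i[130:250,280:440],(800,600),interpolation=2))
E
```

```text
time: 3.73
position: [0.4256, -0.1082, 0.016]
orientation: [3.039, -0.141, 0.704]
wrist_force: [-5.7, -11.1, 11.0]
opening: 0.0291
grip_force: 38.8
time: 3.98
position: [0.426, -0.1004, 0.0149]
orientation: [3.057, -0.132, 0.707]
wrist_force: [-0.8, 0.5, -0.2]
opening: 0.0514
grip_force: 0.0
[ 0.426  -0.1004  0.0149] 0.05138360752963037 [-0.77087794  0.54842788 -0.19115337]
```

View pics/s2.png

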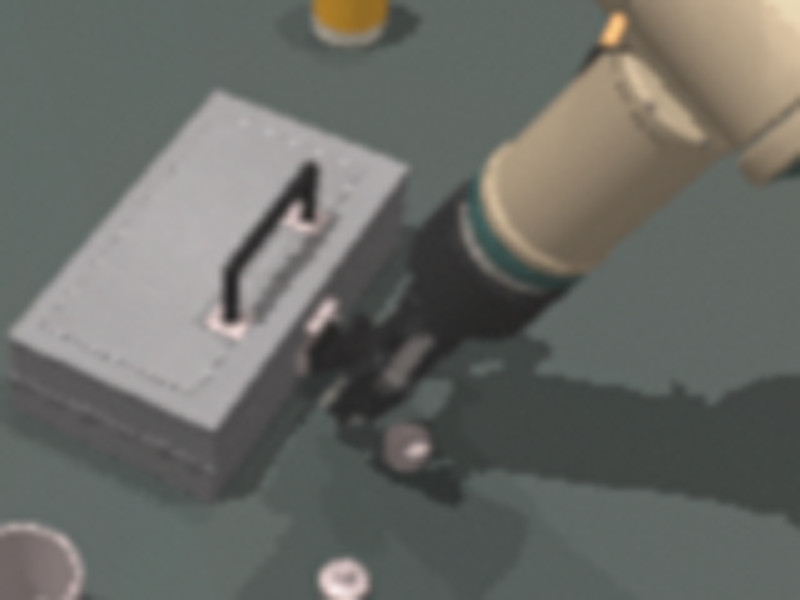

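The latch leans out at crop (340,350) and the steel catch (322,315) is exposed. Now I back off and look from above.

```bash
python3 -m creep '[0,0,-0.08,0,0,0,0,0,-0.16,0,0,0,0,0,-0.26,0,0,0,0,0,-0.26,0,0,0,0,0,-0.26,0,0,0]'
python3 - <<'E'
from h import *
s=r.read_state(); print(s["position"].round(4),s["joint_positions"].round(3))
i,d=cams.get_image("top"); P=pts("top",d)
i2,d2=cams.get_image("side"); P2=pts("side",d2)
for n,im,P in(("top",i,P),("side",i2,P2)):
    q=P.reshape(-1,3)-O; cx,cy,z=q@ex*1000,q@ey*1000,q[:,2]*1000
    dark=cv2.cvtColor(im,cv2.COLOR_BGR2HSV)[...,2].ravel()<60
    m=(cx>-125)&(cx<-66)&(abs(cy)<25)&(z>8)&(z<75)&dark
    print(n,m.sum()); 
    for a in range(-122,-66,6):
        k=m&(cx>=a)&(cx<a+6)
        if k.sum()>2: print(a+3,k.sum(),np.percentile(z[k],[10,50,90]).round(1),cy[k].mean().round(1))
B=np.zeros((400,640),bool); B[165:240,300:415]=1
Z=pts("top",d)
q=Z[B&(Z[...,2]>.098)&(Z[...,2]<.125)]; print("handle",len(q),cv2.minAreaRect(np.ascontiguousarray(q[:,:2]).astype(np.float32)))
go((C(-35,0,160),ori(YAW+np.pi/2)),(C(-35,0,90),ori(YAW+np.pi/2)))
E
```

```text
time: 4.45
position: [0.3715, -0.0965, 0.1244]
orientation: [3.061, -0.132, 0.694]
wrist_force: [2.6, 0.1, 0.2]
opening: 0.0513
grip_force: 0.0
[ 0.3715 -0.0965  0.1244] [-0.699 -0.112  2.354  0.489  0.594  0.591]
top 118
-113 10 [19.5 24.6 29.4] -1.7
-107 22 [23.  27.3 33.3] -2.3
-101 18 [31.  34.  36.7] -0.8
-95 23 [35.2 39.9 43.3] 0.9
-89 21 [40.  43.9 46.7] 0.1
-83 11 [24.2 27.6 28.7] 0.2
-77 13 [19.3 25.9 27.8] 3.7
side 152
-113 11 [20.  22.5 25.6] 2.3
-107 28 [21.7 26.8 30.6] 3.6
-101 27 [25.3 31.3 35.7] 1.8
-95 22 [33.7 37.1 39.1] 2.5
-89 27 [30.7 41.8 44.9] 2.8
-83 5 [22.8 24.6 28.8] 9.5
-77 16 [17.3 20.7 22. ] 2.1
-71 16 [18.8 21.5 26.1] -0.4
handle 133 ((0.4891020655632019, -0.11265429854393005), (0.09857886284589767, 0.011332979425787926), 85.784912109375)
[0.2358, 0.0095, 0.0504] [0.0559, -0.0587, -0.2437] rows 12.9
[0.1737, 0.0107, 0.1758] [0.0559, -0.0587, -0.2437] rows 12.9
```

Latch angle is about 0.7 rad, from the tab top face slope of 40°. On to the handle.

```bash
python3 -m creep '[0.2669,0.009,-0.012,0.0559,-0.0587,-0.2437,0.2669,0.009,-0.012,0.0559,-0.0587,-0.2437,0.2669,0.009,-0.012,0.0559,-0.0587,-0.2437,0.2669,0.009,-0.012,0.0559,-0.0587,-0.2437,0.2669,0.009,-0.012,0.0559,-0.0587,-0.2437,0.2669,0.009,-0.012,0.0559,-0.0587,-0.2437,0.2669,0.009,-0.012,0.0559,-0.0587,-0.2437,0.2669,0.009,-0.012,0.0559,-0.0587,-0.2437,0.2669,0.009,-0.012,0.0559,-0.0587,-0.2437,0.2669,0.009,-0.012,0.0559,-0.0587,-0.2437,0.2669,0.009,-0.012,0.0559,-0.0587,-0.2437,0.2669,0.009,-0.012,0.0559,-0.0587,-0.2437,0.2669,0.009,-0.012,0.0559,-0.0587,-0.2437,0.2669,0.009,-0.012,0.0559,-0.0587,-0.2437,0.2669,0.009,-0.012,0.0559,-0.0587,-0.2437,0.2669,0.009,-0.012,0.0559,-0.0587,-0.2437]'
python3 - <<'E'
from h import *
s=r.read_state(); print(s["position"].round(4),s["joint_positions"].round(3))
go((C(-35,0,90),ori(YAW+np.pi/2)))
E
```

```text
time: 5.88
position: [0.4892, -0.1121, 0.1875]
orientation: [-2.316, -2.102, -0.001]
wrist_force: [1.0, -0.4, 0.5]
opening: 0.0517
grip_force: 0.0
[ 0.4892 -0.1121  0.1875] [-0.369  0.202  1.72   0.007  1.232 -0.275]
[-0.0028, 0.0016, 0.195] [-0.0016, -0.0015, -0.0005] rows 2.3
```

```bash
python3 -m creep '[0,0,0.08,0,0,0,0,0,0.16,0,0,0,0,0,0.2,0,0,0,0,0,0.2,0,0,0,0,0,0.2,0,0,0]'
python3 -m creep '[0,0,0,0,0,0,0,0,0,0,0,0,0,0,0,0,0,0,0,0,0,0,0,0,0,0,0,0,0,0,0,0,0,0,0,0,0,0,0,0,0,0,0,0,0,0,0,0]' 0 60
python3 - <<'E'
from h import *
s=r.read_state(); p=s["position"]; print(p.round(4),s["opening"],s["grip_force"])
Q=R.from_rotvec(s["orientation"])
def bar(th): return np.array([65-100*np.cos(th)+70*np.sin(th),36+100*np.sin(th)+70*np.cos(th)])
b0=bar(0)
for th in np.arange(.1,1.61,.1):
    b=bar(th)-b0; print(round(th,1),end=" "); go((p+ex*b[0]/1000+ez*b[1]/1000,Q))
E
```

```text
time: 6.3
position: [0.4878, -0.1115, 0.0876]
orientation: [-2.315, -2.102, 0.0]
wrist_force: [-0.1, 0.1, 0.7]
opening: 0.051
grip_force: 0.0
time: 6.97
position: [0.4883, -0.1119, 0.0898]
orientation: [-2.315, -2.106, -0.0]
wrist_force: [-3.1, -0.3, 6.7]
opening: 0.0079
grip_force: 58.6
[ 0.4883 -0.1119  0.0898] 0.00785608793180798 58.576528429985046
0.1 [0.0002, 0.0148, -0.0194] [0.0, 0.0, 0.0] rows 0.3
0.2 [0.0003, 0.0315, -0.0372] [0.0, 0.0, 0.0] rows 0.6
0.3 [0.0005, 0.0499, -0.0533] [0.0, 0.0, 0.0] rows 0.9
0.4 [0.0006, 0.0697, -0.0674] [0.0, 0.0, 0.0] rows 1.2
0.5 [0.0007, 0.0909, -0.0795] [0.0, 0.0, 0.0] rows 1.4
0.6 [0.0008, 0.1132, -0.0894] [0.0, 0.0, 0.0] rows 1.7
0.7 [0.0009, 0.1364, -0.0971] [0.0, 0.0, 0.0] rows 2.0
0.8 [0.001, 0.1602, -0.1024] [0.0, 0.0, 0.0] rows 2.3
0.9 [0.0011, 0.1845, -0.1053] [0.0, 0.0, 0.0] rows 2.5
1.0 [0.0011, 0.2088, -0.1057] [0.0, 0.0, 0.0] rows 2.8
1.1 [0.0011, 0.2332, -0.1037] [0.0, 0.0, 0.0] rows 3.1
1.2 [0.0011, 0.2572, -0.0993] [0.0, 0.0, 0.0] rows 3.3
1.3 [0.0011, 0.2806, -0.0926] [0.0, 0.0, 0.0] rows 3.5
1.4 [0.001, 0.3033, -0.0835] [0.0, 0.0, 0.0] rows 3.8
1.5 [0.001, 0.3249, -0.0722] [0.0, 0.0, 0.0] rows 4.0
1.6 [0.0009, 0.3453, -0.0588] [0.0, 0.0, 0.0] rows 4.2
```

```bash
python3 -m creep '[0,0.0148,-0.0194,0,0,0,0,0.0315,-0.0372,0,0,0,0,0.0499,-0.0533,0,0,0,0,0.0697,-0.0674,0,0,0,0,0.0909,-0.0795,0,0,0,0.001,0.1132,-0.0894,0,0,0,0.001,0.1364,-0.0971,0,0,0,0.001,0.1602,-0.1024,0,0,0,0.001,0.1845,-0.1053,0,0,0,0.001,0.2088,-0.1057,0,0,0,0.001,0.2332,-0.1037,0,0,0,0.001,0.2572,-0.0993,0,0,0,0.001,0.2806,-0.0926,0,0,0,0.001,0.3033,-0.0835,0,0,0,0.001,0.3249,-0.0722,0,0,0,0.001,0.34,-0.0625,0,0,0,0.001,0.34,-0.0625,0,0,0,0.001,0.34,-0.0625,0,0,0,0.001,0.34,-0.0625,0,0,0]'
python3 - <<'E'
from h import *
i,d=cams.get_image("side"); np.save("s3.npy",d); cv2.imwrite("pics/s3.png",cv2.resize(i[80:260,220:460],(800,600),interpolation=2))
E
```

```text
time: 8.55
position: [0.6597, -0.1268, 0.1185]
orientation: [-2.316, -2.106, -0.006]
wrist_force: [4.0, 3.3, 1.5]
opening: 0.0078
grip_force: 62.6
```

View pics/s3.png

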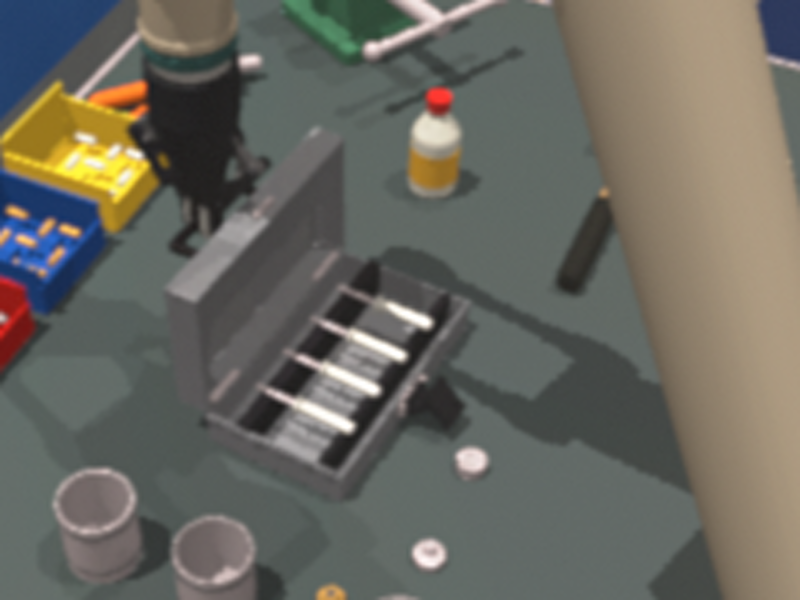

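The lid stands past vertical and the arm's gripper holds the handle. Four rivets lie at crop (300,410), (335,373), (362,340) and (390,306), and the latch is out at (440,400). Now I measure the rivets and refine the case pose, then release.

```bash
python3 - <<'E'
from h import *
i,d=cams.get_image("side"); P=pts("side",d); q=P.reshape(-1,3)-O; cx,cy,z=q@ex*1000,q@ey*1000,q[:,2]*1000
hsv=cv2.cvtColor(i,cv2.COLOR_BGR2HSV).reshape(-1,3)
for y in(-69,-23,23,69):
    m=(abs(cy-y)<14)&(cx>-62)&(cx<62)&(z>25)&(z<60)&(hsv[:,2]>150)
    b=(abs(cy-y)<14)&(cx>-62)&(cx<10)&(z>36)&(z<60)&(hsv[:,2]>190)
    print(y,m.sum(),"x",np.percentile(cx[m],[1,99]).round(1),b.sum(),"bright x",np.percentile(cx[b],[2,50,98]).round(1),"y",cy[b].mean().round(1),"slope",np.polyfit(cx[b],cy[b],1)[0].round(3),"z",np.percentile(z[b],[50,95]).round(1))
E
python3 -m creep '[0,0,0,0,0,0,0,0,0,0,0,0,0,0,0,0,0,0]' 0.35
python3 -m creep '[0,0,-0.05,0,0,0,0,0,-0.1,0,0,0,0,0,-0.18,0,0,0,0,0,-0.26,0,0,0,0,0,-0.34,0,0,0,0,0,-0.4,0,0,0,0,0,-0.4,0,0,0,0,0,-0.4,0,0,0]'
python3 - <<'E'
from h import *
s=r.read_state(); print(s["joint_positions"].round(3))
go((np.array([.46,-.11,.31]),ori(YAW)))
E
```

```text
-69 50 x [-49.1   1.6] 31 bright x [-49.1 -28.4  -7.9] y -67.9 slope -0.074 z [38.7 41.2]
-23 77 x [-48.6  31.6] 44 bright x [-47.8 -25.3   4.2] y -21.7 slope -0.019 z [39.  42.3]
23 78 x [-48.3  25.8] 49 bright x [-47.2 -22.1   2.6] y 24.1 slope 0.011 z [38.7 42.6]
69 86 x [-48.9  27.9] 50 bright x [-48.8 -21.5   3.5] y 70.2 slope 0.02 z [39.1 42.9]
time: 8.9
position: [0.659, -0.1284, 0.1183]
orientation: [-2.317, -2.107, -0.002]
wrist_force: [3.0, -0.5, 0.6]
opening: 0.0301
grip_force: 0.0
time: 9.57
position: [0.6597, -0.1303, 0.3201]
orientation: [-2.318, -2.106, -0.002]
wrist_force: [0.5, -0.4, -0.8]
opening: 0.0297
grip_force: 0.0
[-0.302  0.403  1.099  0.006  1.646 -0.205]
[0.0021, -0.4012, 0.0225] [-0.0016, -0.0002, 0.2496] rows 12.5
```

```bash
python3 - <<'E'
from h import *
go((C(-24,70,220),ori(YAW)))
E
```

```text
[0.1413, -0.3204, 0.203] [-0.0016, -0.0002, 0.2496] rows 12.5
```

```bash
python3 -m creep '[0.1413,-0.3204,0,-0.0016,0,0.2496,0.1413,-0.3204,0,-0.0016,0,0.2496,0.1413,-0.3204,0,-0.0016,0,0.2496,0.1413,-0.3204,0,-0.0016,0,0.2496,0.1413,-0.3204,0,-0.0016,0,0.2496,0.1413,-0.3204,0,-0.0016,0,0.2496,0.1413,-0.3204,0,-0.0016,0,0.2496,0.1413,-0.3204,0,-0.0016,0,0.2496,0.1413,-0.3204,0,-0.0016,0,0.2496,0.1413,-0.3204,0,-0.0016,0,0.2496,0.1413,-0.3204,0.2,-0.0016,0,0.2496,0.1413,-0.3204,0.2,-0.0016,0,0.2496,0.1413,-0.3204,0.2,-0.0016,0,0.2496,0.1413,-0.3204,0.2,-0.0016,0,0.2496,0.1413,-0.3204,0.2,-0.0016,0,0.2496,0.1413,-0.3204,0.2,-0.0016,0,0.2496]'
python3 - <<'E'
from h import *
s=r.read_state(); print(s["joint_positions"].round(3),s["position"])
go((C(-24,70,17),ori(YAW)))
E
```

```text
time: 10.9
position: [0.5066, -0.0433, 0.2204]
orientation: [-3.136, 0.143, 0.003]
wrist_force: [-0.0, -0.1, 0.1]
opening: 0.03
grip_force: 0.0
[-0.224  0.183  1.659  0.002  1.302  1.438] [ 0.50661289 -0.04327283  0.2204453 ]
[0.0005, 0.0021, 0.4069] [-0.0004, 0.0003, 0.0003] rows 4.9
```

```bash
python3 -m creep '[0,0.002,0.08,0,0,0,0,0.002,0.16,0,0,0,0,0.002,0.24,0,0,0,0,0.002,0.32,0,0,0,0,0.002,0.37,0,0,0,0,0.002,0.404,0,0,0,0,0.002,0.404,0,0,0,0,0.002,0.404,0,0,0]'
python3 -m creep '[0,0,0,0,0,0,0,0,0,0,0,0,0,0,0,0,0,0,0,0,0,0,0,0,0,0,0,0,0,0,0,0,0,0,0,0]' 0 40
python3 -m creep '[0,0,-0.03,0,0,0,0,0,-0.06,0,0,0,0,0,-0.14,0,0,0,0,0,-0.22,0,0,0,0,0,-0.3,0,0,0,0,0,-0.4,0,0,0,0,0,-0.5,0,0,0,0,0,-0.5,0,0,0,0,0,-0.5,0,0,0]'
python3 - <<'E'
from h import *
s=r.read_state(); print(s["joint_positions"].round(3),s["position"])
i,d=cams.get_image("side"); P=pts("side",d)
m=np.zeros((400,640),bool); m[200:340,220:380]=1; m&=(P[...,2]>.06)&(P[...,2]<.08)
for c in ((0.456,.236),):
    k=m&(np.hypot(P[...,0]-c[0],P[...,1]-c[1])<.08); q=P[k]; print("cup",len(q),cv2.minEnclosingCircle(np.ascontiguousarray(q[:,:2]).astype(np.float32)))
c=np.array([.456,.236,0]); 
# grasp point target above cup, tool pointing back to base, tilt -t
for az,t in((.48,0),(.48,-.6),(.48,-1.1),(0.2,-1.1)):
    Q=ori(az,t); g=c+[0,0,.2]; go((g+Q.apply([0,0,.019]),Q))
E
```

```text
time: 11.57
position: [0.5068, -0.0437, 0.0186]
orientation: [-3.136, 0.144, 0.002]
wrist_force: [1.2, 0.0, -0.3]
opening: 0.0303
grip_force: 0.0
time: 12.07
position: [0.5078, -0.0448, 0.02]
orientation: [-3.138, 0.144, -0.004]
wrist_force: [0.0, -5.6, 6.9]
opening: 0.008
grip_force: 39.4
time: 12.82
position: [0.5088, -0.0439, 0.274]
orientation: [-3.136, 0.145, -0.015]
wrist_force: [0.8, -0.1, -0.2]
opening: 0.0084
grip_force: 39.2
[-0.225  0.151  1.566  0.004  1.416  1.437] [ 0.50877674 -0.04392495  0.27401384]
cup 159 ((0.4546428918838501, 0.23646627366542816), 0.03132445737719536)
[-0.1543, -0.5471, 0.1808] [-0.0003, -0.0007, -0.0911] rows 7.2
[-0.1723, -0.5355, 0.174] [-0.0276, -0.0936, -0.0882] rows 7.1
[-0.1827, -0.5288, 0.1599] [-0.0503, -0.1708, -0.0815] rows 9.8
[-0.1866, -0.5374, 0.1599] [-0.0259, -0.1744, -0.0415] rows 9.1
```

```bash
python3 -m creep '[-0.1827,-0.5288,0.1599,-0.0503,-0.1708,-0.0815,-0.1827,-0.5288,0.1599,-0.0503,-0.1708,-0.0815,-0.1827,-0.5288,0.1599,-0.0503,-0.1708,-0.0815,-0.1827,-0.5288,0.1599,-0.0503,-0.1708,-0.0815,-0.1827,-0.5288,0.1599,-0.0503,-0.1708,-0.0815,-0.1827,-0.5288,0.1599,-0.0503,-0.1708,-0.0815,-0.1827,-0.5288,0.1599,-0.0503,-0.1708,-0.0815,-0.1827,-0.5288,0.1599,-0.0503,-0.1708,-0.0815,-0.1827,-0.5288,0.1599,-0.0503,-0.1708,-0.0815,-0.1827,-0.5288,0.1599,-0.0503,-0.1708,-0.0815,-0.1827,-0.5288,0.1599,-0.0503,-0.1708,-0.0815,-0.1827,-0.5288,0.1599,-0.0503,-0.1708,-0.0815,-0.1827,-0.5288,0.1599,-0.0503,-0.1708,-0.0815,-0.1827,-0.5288,0.1599,-0.0503,-0.1708,-0.0815]'
python3 - <<'E'
from h import *
s=r.read_state(); print(s["joint_positions"].round(3),s["position"].round(4)); Q=R.from_rotvec(s["orientation"]); print(Q.as_matrix().round(3))
i,d=cams.get_image("side"); cv2.imwrite("pics/s4.png",cv2.resize(i[120:360,200:440],(600,600),interpolation=2))
E
```

```text
time: 14.03
position: [0.4393, 0.2274, 0.1902]
orientation: [2.414, 0.591, -1.485]
wrist_force: [0.4, 0.7, 0.5]
opening: 0.0085
grip_force: 39.3
[ 0.393  0.802  1.169 -0.098  2.269  1.466] [0.4393 0.2274 0.1902]
[[ 0.4    0.46  -0.793]
 [ 0.21  -0.888 -0.41 ]
 [-0.892 -0.003 -0.452]]
```

View pics/s4.png

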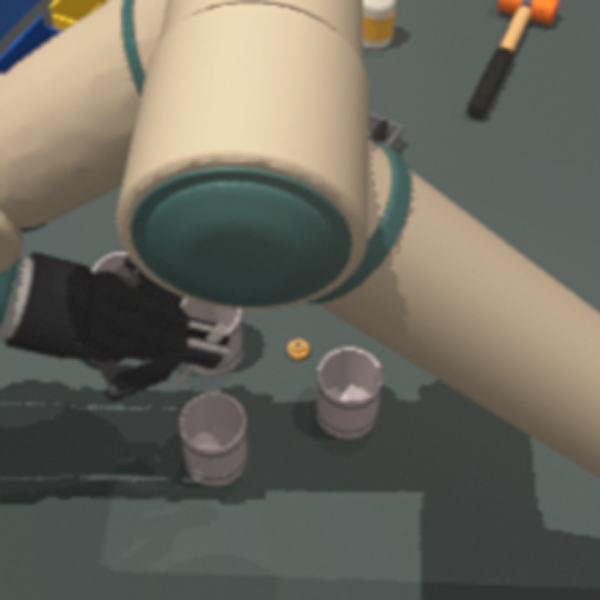

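The arm points the gripper back toward the base, with the target cup clear at crop (213,438). The rivet is hidden from this angle, so I check for it by depth and plan the placing.

```bash
cat >> h.py <<'E'
def cupfind(c0=(.455,.2364),w=.05):
    out=[]
    for n in("side","top"):
        i,d=cams.get_image(n); P=pts(n,d); k=(P[...,2]>.063)&(P[...,2]<.075)&(np.hypot(P[...,0]-c0[0],P[...,1]-c0[1])<w)
        q=np.ascontiguousarray(P[k][:,:2]).astype(np.float32)
        if len(q)>10: print("cup",n,len(q),cv2.minEnclosingCircle(q))
def place(c,az,tilt,dr=.005,dt=0,zg=.092,up=.06,L=.068):
    Q=ori(az,tilt); a=np.array([np.cos(az),np.sin(az),0]); t=np.array([-a[1],a[0],0])
    x=Q.apply([1,0,0]); tip=np.array([c[0],c[1],0])+a*dr+t*dt; g=tip-x*L; g[2]=zg
    tcp=g+Q.apply([0,0,.019]); go((tcp+[0,0,up],Q),(tcp,Q)); print("tip z",(g+x*L)[2].round(4),"tcp",tcp.round(4))
E
python3 - <<'E'
from h import *
cupfind()
s=r.read_state(); Q=R.from_rotvec(s["orientation"]); g=s["position"]-Q.apply([0,0,.019])
i,d=cams.get_image("side"); P=pts("side",d); L=(P-g)@Q.as_matrix()*1000
m=(abs(L[...,1])<9)&(abs(L[...,2])<14)&(L[...,0]>14)&(L[...,0]<75)
print("stem pts",m.sum(), L[m].round(0)[::max(1,m.sum()//12)].tolist())
place((.455,.2364),.48,-1.35)
E
```

```text
cup side 123 ((0.45467016100883484, 0.2365429848432541), 0.03084392473101616)
cup top 38 ((0.45578733086586, 0.23522494733333588), 0.029839226976037025)
stem pts 24 [[38.0, -0.0, 2.0], [24.0, -8.0, 1.0], [42.0, -0.0, 2.0], [35.0, -4.0, 3.0], [43.0, -2.0, 2.0], [52.0, 0.0, 1.0], [45.0, -3.0, 3.0], [49.0, -3.0, 2.0], [59.0, -1.0, 1.0], [56.0, -1.0, 5.0], [60.0, -2.0, 2.0], [65.0, -2.0, 2.0]]
[0.0663, -0.0014, 0.0572] [-0.0003, -0.0395, 0.0004] rows 2.0
[0.1734, -0.001, 0.1114] [-0.0003, -0.0395, 0.0004] rows 2.5
tip z 0.0257 tcp [0.4298 0.2233 0.0878]
```

The rivet is held straight (stem points lie along tool x to 65 mm). Placing it.

```bash
python3 -m creep '[0.0663,-0.0014,0.0572,0,-0.0395,0,0.0663,-0.0014,0.0572,0,-0.0395,0,0.0663,-0.0014,0.0572,0,-0.0395,0,0.09,-0.0014,0.07,0,-0.0395,0,0.12,-0.0014,0.085,0,-0.0395,0,0.15,-0.0012,0.1,0,-0.0395,0,0.1734,-0.001,0.1114,0,-0.0395,0,0.1734,-0.001,0.1114,0,-0.0395,0,0.1734,-0.001,0.1114,0,-0.0395,0]'
python3 - <<'E'
from h import *
s=r.read_state(); print(s["joint_positions"].round(3),s["position"].round(4),s["wrist_force"].round(1))
i,d=cams.get_image("side"); cv2.imwrite("pics/s5.png",cv2.resize(i[210:330,200:360],(800,600),interpolation=2))
E
```

```text
time: 14.98
position: [0.4295, 0.2236, 0.0869]
orientation: [2.178, 0.536, -1.751]
wrist_force: [0.7, -0.1, 0.6]
opening: 0.0085
grip_force: 39.3
[ 0.397  1.02   1.194 -0.106  2.277  1.481] [0.4295 0.2236 0.0869] [ 0.7 -0.1  0.6]
```

View pics/s5.png

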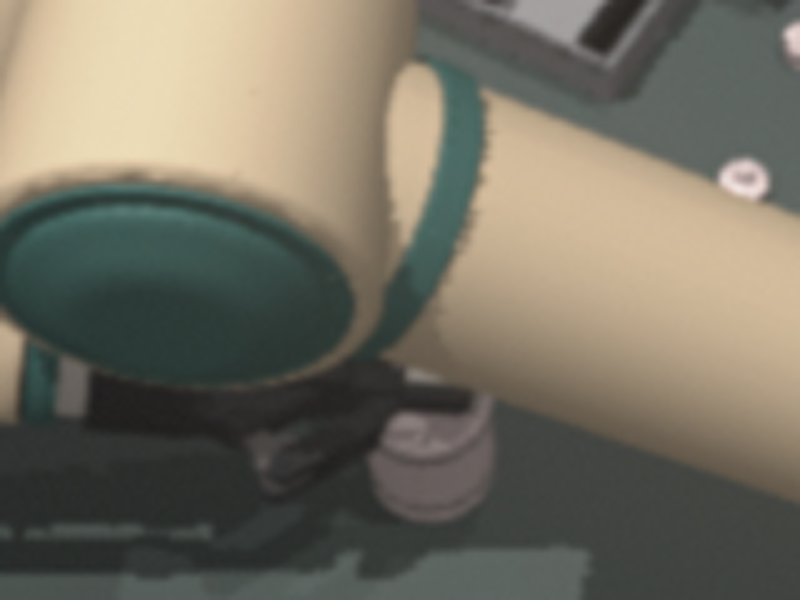

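Fingers are over the cup with the stem inside it, crop (430,440). Release and rise.

```bash
python3 -m creep '[0,0,0,0,0,0,0,0,0,0,0,0,0,0,0,0,0,0,0,0,0,0,0,0]' 0.3
python3 -m creep '[-0.04,0,-0.009,0,0,0,-0.08,0,-0.018,0,0,0,-0.12,0,-0.027,0,0,0,-0.18,0,-0.04,0,0,0,-0.234,0,-0.053,0,0,0,-0.234,0,-0.053,0,0,0]' 0.35
python3 - <<'E'
from h import *
i,d=cams.get_image("side"); cv2.imwrite("pics/s6.png",cv2.resize(i[210:330,200:360],(800,600),interpolation=2))
go((C(-24,24,220),ori(YAW)))
E
```

```text
time: 15.37
position: [0.4296, 0.2236, 0.0869]
orientation: [2.179, 0.536, -1.75]
wrist_force: [0.4, 0.5, 0.1]
opening: 0.0256
grip_force: 0.0
time: 15.87
position: [0.4308, 0.2239, 0.2117]
orientation: [2.183, 0.536, -1.745]
wrist_force: [1.5, 0.4, 0.3]
opening: 0.0298
grip_force: 0.0
[-0.0589, 0.622, 0.1533] [0.061, 0.2084, 0.0771] rows 11.6
```

View pics/s6.png

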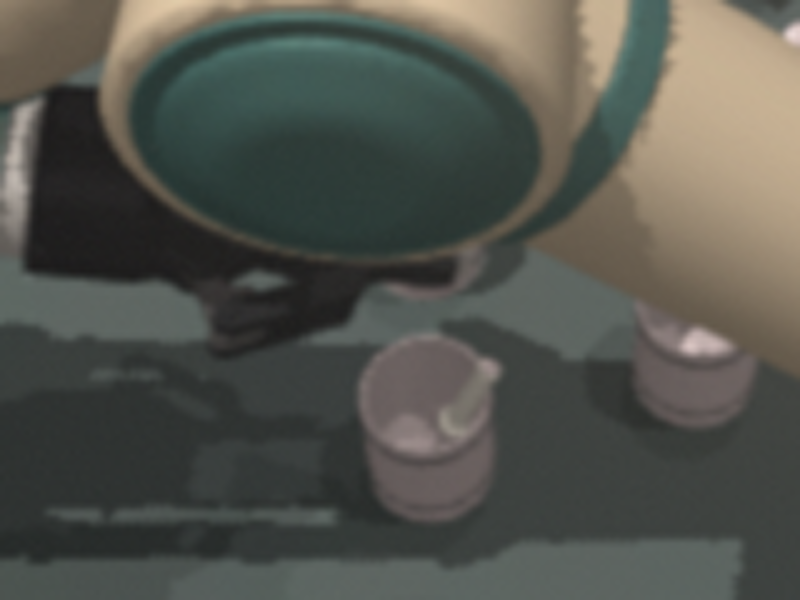

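Rivet 1 stands in the cup, leaning on its robot-side rim (480,395). Next rivet, at y=+23.

```bash
python3 -m creep '[-0.0589,0.622,0.1533,0.061,0.2084,0.0771,-0.0589,0.622,0.1533,0.061,0.2084,0.0771,-0.0589,0.622,0.1533,0.061,0.2084,0.0771,-0.0589,0.622,0.1533,0.061,0.2084,0.0771,-0.0589,0.622,0.1533,0.061,0.2084,0.0771,-0.0589,0.622,0.1533,0.061,0.2084,0.0771,-0.0589,0.622,0.1533,0.061,0.2084,0.0771,-0.0589,0.622,0.1533,0.061,0.2084,0.0771,-0.0589,0.622,0.1533,0.061,0.2084,0.0771,-0.0589,0.622,0.1533,0.061,0.2084,0.0771,-0.0589,0.622,0.1533,0.061,0.2084,0.0771,-0.0589,0.622,0.1533,0.061,0.2084,0.0771,-0.0589,0.622,0.1533,0.061,0.2084,0.0771,-0.0589,0.622,0.1533,0.061,0.2084,0.0771,-0.0589,0.622,0.1533,0.061,0.2084,0.0771]' 0.35
python3 - <<'E'
from h import *
go((C(-24,24,18),ori(YAW)))
E
```

```text
time: 17.17
position: [0.5023, -0.0899, 0.2172]
orientation: [3.136, -0.145, -0.01]
wrist_force: [0.9, 0.4, -0.3]
opening: 0.0302
grip_force: 0.0
[0.0023, -0.0015, 0.3983] [0.0004, 0.001, 0.0001] rows 4.8
```

```bash
python3 -m creep '[0.001,-0.001,0.08,0,0,0,0.001,-0.001,0.16,0,0,0,0.001,-0.001,0.24,0,0,0,0.001,-0.001,0.32,0,0,0,0.001,-0.001,0.37,0,0,0,0.001,-0.001,0.401,0,0,0,0.001,-0.001,0.401,0,0,0,0.001,-0.001,0.401,0,0,0]'
python3 -m creep '[0,0,0,0,0,0,0,0,0,0,0,0,0,0,0,0,0,0,0,0,0,0,0,0,0,0,0,0,0,0,0,0,0,0,0,0]' 0 40
python3 -m creep '[0,0,-0.03,0,0,0,0,0,-0.06,0,0,0,0,0,-0.14,0,0,0,0,0,-0.22,0,0,0,0,0,-0.3,0,0,0,0,0,-0.4,0,0,0,0,0,-0.5,0,0,0,0,0,-0.5,0,0,0,0,0,-0.5,0,0,0]'
python3 - <<'E'
from h import *
cupfind()
place((.455,.2364),.48,-1.35,dr=.010,zg=.092,up=.07)
E
```

```text
time: 17.83
position: [0.5018, -0.0893, 0.0155]
orientation: [3.137, -0.144, -0.014]
wrist_force: [-1.3, -0.6, -0.6]
opening: 0.0302
grip_force: 0.0
time: 18.33
position: [0.5029, -0.0907, 0.0182]
orientation: [3.134, -0.146, -0.002]
wrist_force: [2.2, -2.9, 1.7]
opening: 0.0085
grip_force: 39.1
time: 19.08
position: [0.5044, -0.0892, 0.2723]
orientation: [3.135, -0.146, 0.006]
wrist_force: [0.6, -0.0, -0.1]
opening: 0.0085
grip_force: 39.1
cup side 135 ((0.4564506411552429, 0.2374022752046585), 0.031294140964746475)
cup top 64 ((0.45680421590805054, 0.2360720932483673), 0.031227195635437965)
[-0.1918, -0.6134, 0.2185] [-0.0614, -0.2076, -0.0767] rows 11.6
[-0.191, -0.6137, 0.3585] [-0.0614, -0.2076, -0.0767] rows 11.6
tip z 0.0257 tcp [0.4342 0.2256 0.0878]
```

```bash
python3 -m creep '[-0.19,-0.6134,0.2,-0.0614,-0.2076,-0.0767,-0.19,-0.6134,0.2,-0.0614,-0.2076,-0.0767,-0.19,-0.6134,0.2,-0.0614,-0.2076,-0.0767,-0.19,-0.6134,0.2,-0.0614,-0.2076,-0.0767,-0.19,-0.6134,0.2,-0.0614,-0.2076,-0.0767,-0.19,-0.6134,0.2,-0.0614,-0.2076,-0.0767,-0.19,-0.6134,0.2,-0.0614,-0.2076,-0.0767,-0.19,-0.6134,0.2,-0.0614,-0.2076,-0.0767,-0.19,-0.6134,0.2,-0.0614,-0.2076,-0.0767,-0.19,-0.6134,0.2,-0.0614,-0.2076,-0.0767,-0.19,-0.6134,0.2,-0.0614,-0.2076,-0.0767,-0.19,-0.6134,0.2,-0.0614,-0.2076,-0.0767,-0.19,-0.6134,0.2,-0.0614,-0.2076,-0.0767,-0.19,-0.6134,0.2,-0.0614,-0.2076,-0.0767,-0.19,-0.6134,0.2,-0.0614,-0.2076,-0.0767]'
python3 - <<'E'
from h import *
cupfind((.456,.2367))
s=r.read_state(); Q=R.from_rotvec(s["orientation"]); g=s["position"]-Q.apply([0,0,.019])
i,d=cams.get_image("side"); P=pts("side",d); L=(P-g)@Q.as_matrix()*1000
m=(abs(L[...,1])<9)&(abs(L[...,2])<14)&(L[...,0]>14)&(L[...,0]<75)
print("stem",m.sum(),np.polyfit(L[m][:,0],L[m][:,2],1).round(3) if m.sum()>5 else "",L[m][:,0].max() if m.sum() else "")
k=(P[...,2]>.077)&(P[...,2]<.105)&(np.hypot(P[...,0]-.456,P[...,1]-.2367)<.045)&(L[...,0]>75); print("standing rivet pts",k.sum(),P[k].mean(0).round(4))
place((.456,.2367),.48,-1.35,dr=.014,dt=.008,zg=.093,up=.06)
E
```

```text
time: 20.43
position: [0.4357, 0.2244, 0.1668]
orientation: [2.181, 0.531, -1.745]
wrist_force: [-0.1, -0.9, -0.4]
opening: 0.0083
grip_force: 39.2
cup side 126 ((0.4554169476032257, 0.23685036599636078), 0.03132305294275284)
cup top 48 ((0.455242395401001, 0.23652991652488708), 0.030314646661281586)
stem 20 [-0.023  1.538] 64.22433212706697
standing rivet pts 14 [0.4309 0.2283 0.0826]
[0.0393, -0.0197, 0.0009] [-0.0001, -0.0006, -0.0003] rows 0.5
[0.1563, -0.0199, 0.0276] [-0.0001, -0.0006, -0.0003] rows 1.9
tip z 0.0267 tcp [0.4351 0.2348 0.0888]
```

```bash
python3 -m creep '[0.0393,0.0123,0.0009,0,0,0,0.08,0.0123,0.01,0,0,0,0.12,0.0123,0.019,0,0,0,0.1563,0.0123,0.0276,0,0,0,0.1563,0.0123,0.0276,0,0,0,0.1563,0.0123,0.0276,0,0,0]'
python3 -m creep '[0,0,0,0,0,0,0,0,0,0,0,0,0,0,0,0,0,0,0,0,0,0,0,0]' 0.25
python3 -m creep '[-0.04,0,-0.009,0,0,0,-0.08,0,-0.018,0,0,0,-0.12,0,-0.027,0,0,0,-0.18,0,-0.04,0,0,0,-0.234,0,-0.053,0,0,0,-0.234,0,-0.053,0,0,0]' 0.3
python3 - <<'E'
from h import *
i,d=cams.get_image("side"); cv2.imwrite("pics/s7.png",cv2.resize(i[210:330,200:360],(800,600),interpolation=2))
go((C(-24,-22,220),ori(YAW)))
E
```

```text
time: 21.08
position: [0.442, 0.2205, 0.0872]
orientation: [2.179, 0.531, -1.747]
wrist_force: [-0.0, 0.7, 0.0]
opening: 0.0083
grip_force: 39.2
time: 21.42
position: [0.4424, 0.221, 0.0884]
orientation: [2.182, 0.532, -1.743]
wrist_force: [-0.4, -0.4, 0.4]
opening: 0.0212
grip_force: 0.0
time: 21.92
position: [0.4427, 0.2215, 0.2133]
orientation: [2.187, 0.532, -1.737]
wrist_force: [-0.3, 0.3, 0.4]
opening: 0.0257
grip_force: 0.0
[-0.0692, 0.6841, 0.2215] [0.0614, 0.2075, 0.0767] rows 11.5
```

View pics/s7.png

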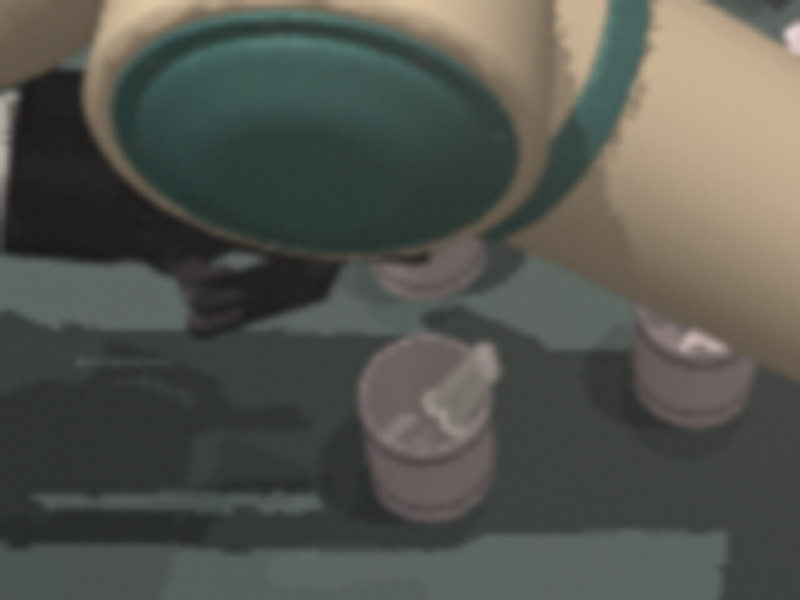

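Two rivets stand side by side on the near rim (465,385). Third rivet (y=-23).

```bash
python3 -m creep '[-0.0692,0.6841,0.2215,0.0614,0.2075,0.0767,-0.0692,0.6841,0.2215,0.0614,0.2075,0.0767,-0.0692,0.6841,0.2215,0.0614,0.2075,0.0767,-0.0692,0.6841,0.2215,0.0614,0.2075,0.0767,-0.0692,0.6841,0.2215,0.0614,0.2075,0.0767,-0.0692,0.6841,0.2215,0.0614,0.2075,0.0767,-0.0692,0.6841,0.2215,0.0614,0.2075,0.0767,-0.0692,0.6841,0.2215,0.0614,0.2075,0.0767,-0.0692,0.6841,0.2215,0.0614,0.2075,0.0767,-0.0692,0.6841,0.2215,0.0614,0.2075,0.0767,-0.0692,0.6841,0.2215,0.0614,0.2075,0.0767,-0.0692,0.6841,0.2215,0.0614,0.2075,0.0767,-0.0692,0.6841,0.2215,0.0614,0.2075,0.0767,-0.0692,0.6841,0.2215,0.0614,0.2075,0.0767,-0.0692,0.6841,0.2215,0.0614,0.2075,0.0767]' 0.35
python3 - <<'E'
from h import *
go((C(-24,-22,18),ori(YAW)))
E
```

```text
time: 23.22
position: [0.498, -0.1356, 0.217]
orientation: [3.136, -0.145, -0.011]
wrist_force: [0.0, 0.4, -0.9]
opening: 0.0302
grip_force: 0.0
[0.0024, -0.0014, 0.3981] [0.0005, 0.0011, 0.0001] rows 4.8
```

```bash
python3 -m creep '[0.001,-0.001,0.08,0,0,0,0.001,-0.001,0.16,0,0,0,0.001,-0.001,0.24,0,0,0,0.001,-0.001,0.32,0,0,0,0.001,-0.001,0.37,0,0,0,0.001,-0.001,0.4,0,0,0,0.001,-0.001,0.4,0,0,0,0.001,-0.001,0.4,0,0,0]'
python3 -m creep '[0,0,0,0,0,0,0,0,0,0,0,0,0,0,0,0,0,0,0,0,0,0,0,0,0,0,0,0,0,0,0,0,0,0,0,0]' 0 40
python3 -m creep '[0,0,-0.03,0,0,0,0,0,-0.06,0,0,0,0,0,-0.14,0,0,0,0,0,-0.22,0,0,0,0,0,-0.3,0,0,0,0,0,-0.4,0,0,0,0,0,-0.5,0,0,0,0,0,-0.5,0,0,0,0,0,-0.5,0,0,0]'
python3 - <<'E'
from h import *
cupfind()
place((.456,.2367),.48,-1.35,dr=.014,zg=.093,up=.08)
E
```

```text
time: 23.88
position: [0.4975, -0.135, 0.0158]
orientation: [3.137, -0.143, -0.014]
wrist_force: [-0.7, 0.6, 0.4]
opening: 0.0298
grip_force: 0.0
time: 24.38
position: [0.4982, -0.1365, 0.0184]
orientation: [3.134, -0.146, -0.004]
wrist_force: [2.0, -2.9, 2.2]
opening: 0.0082
grip_force: 39.2
time: 25.13
position: [0.5002, -0.1354, 0.2726]
orientation: [3.133, -0.146, 0.005]
wrist_force: [0.5, -0.5, -0.0]
opening: 0.0081
grip_force: 39.1
cup side 141 ((0.4553377032279968, 0.23730334639549255), 0.030815502628684044)
cup top 72 ((0.4555114507675171, 0.23663391172885895), 0.03038923256099224)
[-0.1836, -0.7109, 0.1966] [-0.0614, -0.2075, -0.0768] rows 11.5
[-0.1826, -0.7112, 0.3566] [-0.0614, -0.2075, -0.0768] rows 11.5
tip z 0.0267 tcp [0.4388 0.2277 0.0888]
```

```bash
python3 -m creep '[-0.1836,-0.711,0.18,-0.0614,-0.2075,-0.0768,-0.1836,-0.711,0.18,-0.0614,-0.2075,-0.0768,-0.1836,-0.711,0.18,-0.0614,-0.2075,-0.0768,-0.1836,-0.711,0.18,-0.0614,-0.2075,-0.0768,-0.1836,-0.711,0.18,-0.0614,-0.2075,-0.0768,-0.1836,-0.711,0.18,-0.0614,-0.2075,-0.0768,-0.1836,-0.711,0.18,-0.0614,-0.2075,-0.0768,-0.1836,-0.711,0.18,-0.0614,-0.2075,-0.0768,-0.1836,-0.711,0.18,-0.0614,-0.2075,-0.0768,-0.1836,-0.711,0.18,-0.0614,-0.2075,-0.0768,-0.1836,-0.711,0.18,-0.0614,-0.2075,-0.0768,-0.1836,-0.711,0.18,-0.0614,-0.2075,-0.0768,-0.1836,-0.711,0.18,-0.0614,-0.2075,-0.0768,-0.1836,-0.711,0.18,-0.0614,-0.2075,-0.0768,-0.1836,-0.711,0.18,-0.0614,-0.2075,-0.0768]'
python3 - <<'E'
from h import *
cupfind((.456,.2367))
s=r.read_state(); Q=R.from_rotvec(s["orientation"]); g=s["position"]-Q.apply([0,0,.019])
i,d=cams.get_image("side"); P=pts("side",d); L=(P-g)@Q.as_matrix()*1000
m=(abs(L[...,1])<9)&(abs(L[...,2])<14)&(L[...,0]>14)&(L[...,0]<75)
print("stem",m.sum(),np.polyfit(L[m][:,0],L[m][:,2],1).round(3) if m.sum()>5 else "",L[m][:,0].max() if m.sum() else "")
k=(P[...,2]>.077)&(P[...,2]<.11)&(np.hypot(P[...,0]-.456,P[...,1]-.2367)<.045)&(L[...,0]>75)
q=P[k]-[.456,.2367,0]; a=np.array([np.cos(.48),np.sin(.48),0]); t=np.array([-a[1],a[0],0]); print("standing r,t,z",k.sum(),np.c_[q@a,q@t,q[:,2]].round(3).tolist()[::3])
place((.456,.2367),.48,-1.35,dr=.016,dt=.0,zg=.094,up=.06)
E
```

```text
time: 26.48
position: [0.4393, 0.2268, 0.1769]
orientation: [2.181, 0.532, -1.745]
wrist_force: [-0.0, -0.0, -1.1]
opening: 0.0087
grip_force: 39.2
cup side 143 ((0.45487672090530396, 0.2366650551557541), 0.030945664271712303)
cup top 51 ((0.45587483048439026, 0.2362755388021469), 0.03029724769294262)
stem 19 [-0.01   1.055] 66.2655732944797
standing r,t,z 51 [[-0.026, -0.014, 0.085], [-0.024, -0.01, 0.087], [-0.031, -0.011, 0.085], [-0.024, -0.009, 0.085], [-0.031, -0.007, 0.088], [-0.024, -0.007, 0.084], [-0.031, -0.003, 0.091], [-0.026, -0.0, 0.091], [-0.033, -0.001, 0.09], [-0.026, 0.002, 0.091], [-0.033, 0.004, 0.094], [-0.026, 0.004, 0.089], [-0.033, 0.006, 0.093], [-0.026, 0.003, 0.084], [-0.021, 0.002, 0.078], [-0.028, 0.006, 0.084], [-0.024, 0.005, 0.078]]
[0.0563, -0.003, 0.0094] [-0.0001, -0.0006, -0.0002] rows 0.7
[0.1733, -0.0031, 0.0361] [-0.0001, -0.0006, -0.0002] rows 2.1
tip z 0.0277 tcp [0.4405 0.2287 0.0898]
```

```bash
python3 -m creep '[0.057,-0.023,0.0054,0,0,0,0.09,-0.023,0.013,0,0,0,0.13,-0.023,0.022,0,0,0,0.174,-0.023,0.032,0,0,0,0.174,-0.023,0.032,0,0,0,0.174,-0.023,0.032,0,0,0]'
python3 -m creep '[0,0,0,0,0,0,0,0,0,0,0,0,0,0,0,0,0,0,0,0,0,0,0,0]' 0.25
python3 -m creep '[-0.04,0,-0.009,0,0,0,-0.08,0,-0.018,0,0,0,-0.12,0,-0.027,0,0,0,-0.18,0,-0.04,0,0,0,-0.234,0,-0.053,0,0,0,-0.234,0,-0.053,0,0,0]' 0.3
python3 - <<'E'
from h import *
i,d=cams.get_image("side"); cv2.imwrite("pics/s8.png",cv2.resize(i[210:330,200:360],(800,600),interpolation=2))
go((C(-24,-68,220),ori(YAW)))
E
```

```text
time: 27.13
position: [0.4371, 0.2383, 0.0885]
orientation: [2.178, 0.532, -1.747]
wrist_force: [0.2, 1.3, 0.3]
opening: 0.0084
grip_force: 39.2
time: 27.47
position: [0.4376, 0.2389, 0.0896]
orientation: [2.182, 0.533, -1.743]
wrist_force: [0.0, -0.2, -0.7]
opening: 0.0215
grip_force: 0.0
time: 27.97
position: [0.4379, 0.2394, 0.2144]
orientation: [2.187, 0.533, -1.737]
wrist_force: [1.2, -0.1, -0.4]
opening: 0.0258
grip_force: 0.0
[-0.0805, 0.7975, 0.2788] [0.0614, 0.2075, 0.0768] rows 11.5
```

View pics/s8.png

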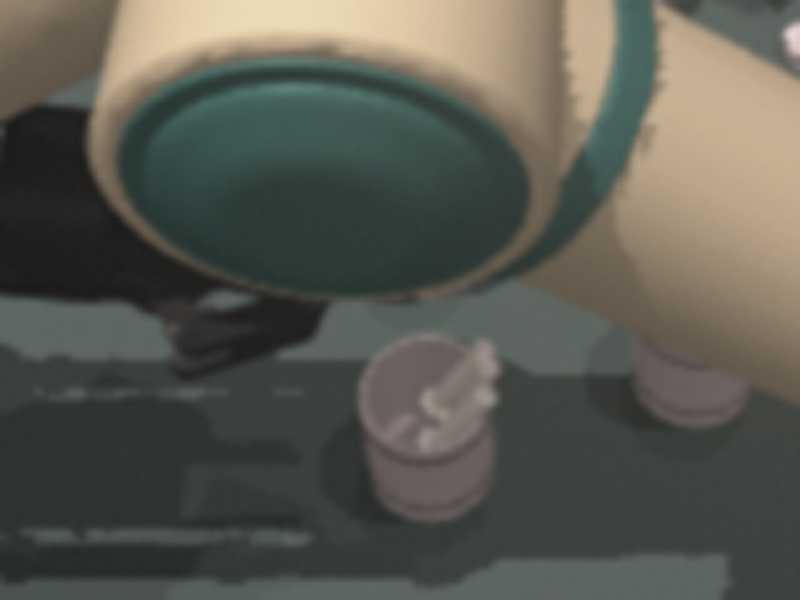

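Three rivets stand in the cup, (480,360) to (485,400). Fourth (y=-69).

```bash
python3 -m creep '[-0.0805,0.7975,0.2788,0.0614,0.2075,0.0768,-0.0805,0.7975,0.2788,0.0614,0.2075,0.0768,-0.0805,0.7975,0.2788,0.0614,0.2075,0.0768,-0.0805,0.7975,0.2788,0.0614,0.2075,0.0768,-0.0805,0.7975,0.2788,0.0614,0.2075,0.0768,-0.0805,0.7975,0.2788,0.0614,0.2075,0.0768,-0.0805,0.7975,0.2788,0.0614,0.2075,0.0768,-0.0805,0.7975,0.2788,0.0614,0.2075,0.0768,-0.0805,0.7975,0.2788,0.0614,0.2075,0.0768,-0.0805,0.7975,0.2788,0.0614,0.2075,0.0768,-0.0805,0.7975,0.2788,0.0614,0.2075,0.0768,-0.0805,0.7975,0.2788,0.0614,0.2075,0.0768,-0.0805,0.7975,0.2788,0.0614,0.2075,0.0768,-0.0805,0.7975,0.2788,0.0614,0.2075,0.0768,-0.0805,0.7975,0.2788,0.0614,0.2075,0.0768]' 0.35
python3 - <<'E'
from h import *
go((C(-24,-68,18),ori(YAW)))
E
```

```text
time: 29.27
position: [0.4935, -0.181, 0.2171]
orientation: [3.136, -0.144, -0.011]
wrist_force: [0.5, 0.2, 0.1]
opening: 0.0298
grip_force: 0.0
[0.0029, -0.0006, 0.3983] [0.0004, 0.0011, 0.0001] rows 4.8
```

```bash
python3 -m creep '[0.001,0,0.08,0,0,0,0.001,0,0.16,0,0,0,0.001,0,0.24,0,0,0,0.001,0,0.32,0,0,0,0.001,0,0.37,0,0,0,0.001,0,0.4,0,0,0,0.001,0,0.4,0,0,0,0.001,0,0.4,0,0,0]'
python3 -m creep '[0,0,0,0,0,0,0,0,0,0,0,0,0,0,0,0,0,0,0,0,0,0,0,0,0,0,0,0,0,0,0,0,0,0,0,0]' 0 40
python3 -m creep '[0,0,-0.03,0,0,0,0,0,-0.06,0,0,0,0,0,-0.14,0,0,0,0,0,-0.22,0,0,0,0,0,-0.3,0,0,0,0,0,-0.4,0,0,0,0,0,-0.5,0,0,0,0,0,-0.5,0,0,0,0,0,-0.5,0,0,0]'
python3 - <<'E'
from h import *
cupfind()
place((.456,.2367),.48,-1.35,dr=.014,zg=.093,up=.08)
E
```

```text
time: 29.93
position: [0.4931, -0.1807, 0.0161]
orientation: [3.137, -0.142, -0.014]
wrist_force: [-0.5, 0.4, 0.6]
opening: 0.03
grip_force: 0.0
time: 30.43
position: [0.4935, -0.1825, 0.0185]
orientation: [3.135, -0.146, -0.005]
wrist_force: [0.7, -0.1, 3.9]
opening: 0.0085
grip_force: 39.3
time: 31.18
position: [0.496, -0.1824, 0.273]
orientation: [3.131, -0.146, 0.006]
wrist_force: [0.5, -0.4, 0.7]
opening: 0.0088
grip_force: 39.1
cup side 151 ((0.45362424850463867, 0.23620085418224335), 0.031407762318849564)
cup top 77 ((0.4558248221874237, 0.23621517419815063), 0.03030179999768734)
[-0.1843, -0.8046, 0.1963] [-0.0613, -0.2076, -0.0769] rows 11.6
[-0.1834, -0.8051, 0.3563] [-0.0613, -0.2076, -0.0769] rows 11.6
tip z 0.0267 tcp [0.4388 0.2277 0.0888]
```

```bash
python3 -m creep '[-0.1843,-0.8046,0.18,-0.0613,-0.2076,-0.0769,-0.1843,-0.8046,0.18,-0.0613,-0.2076,-0.0769,-0.1843,-0.8046,0.18,-0.0613,-0.2076,-0.0769,-0.1843,-0.8046,0.18,-0.0613,-0.2076,-0.0769,-0.1843,-0.8046,0.18,-0.0613,-0.2076,-0.0769,-0.1843,-0.8046,0.18,-0.0613,-0.2076,-0.0769,-0.1843,-0.8046,0.18,-0.0613,-0.2076,-0.0769,-0.1843,-0.8046,0.18,-0.0613,-0.2076,-0.0769,-0.1843,-0.8046,0.18,-0.0613,-0.2076,-0.0769,-0.1843,-0.8046,0.18,-0.0613,-0.2076,-0.0769,-0.1843,-0.8046,0.18,-0.0613,-0.2076,-0.0769,-0.1843,-0.8046,0.18,-0.0613,-0.2076,-0.0769,-0.1843,-0.8046,0.18,-0.0613,-0.2076,-0.0769,-0.1843,-0.8046,0.18,-0.0613,-0.2076,-0.0769,-0.1843,-0.8046,0.18,-0.0613,-0.2076,-0.0769]'
python3 - <<'E'
from h import *
cupfind((.456,.2367))
s=r.read_state(); Q=R.from_rotvec(s["orientation"]); g=s["position"]-Q.apply([0,0,.019])
i,d=cams.get_image("side"); P=pts("side",d); L=(P-g)@Q.as_matrix()*1000
m=(abs(L[...,1])<9)&(abs(L[...,2])<14)&(L[...,0]>14)&(L[...,0]<75)
print("stem",m.sum(),np.polyfit(L[m][:,0],L[m][:,2],1).round(3) if m.sum()>5 else "",L[m][:,0].max() if m.sum() else "")
k=(P[...,2]>.077)&(P[...,2]<.11)&(np.hypot(P[...,0]-.456,P[...,1]-.2367)<.05)&(L[...,0]>75)
q=P[k]-[.456,.2367,0]; a=np.array([np.cos(.48),np.sin(.48),0]); t=np.array([-a[1],a[0],0]); print("standing r,t,z",k.sum(),np.c_[q@a,q@t,q[:,2]].round(3).tolist()[::5])
place((.456,.2367),.48,-1.35,dr=.018,dt=.0,zg=.094,up=.06)
E
```

```text
time: 32.53
position: [0.4391, 0.2268, 0.177]
orientation: [2.181, 0.532, -1.746]
wrist_force: [0.6, 1.0, -0.4]
opening: 0.0082
grip_force: 39.2
cup side 144 ((0.4545234739780426, 0.23752787709236145), 0.03189859539270401)
cup top 55 ((0.4554517865180969, 0.23486481606960297), 0.030256636440753937)
stem 19 [-0.007  1.159] 65.43440933526252
standing r,t,z 69 [[-0.028, -0.016, 0.086], [-0.021, -0.014, 0.081], [-0.033, -0.012, 0.084], [-0.031, -0.006, 0.091], [-0.031, -0.003, 0.091], [-0.026, 0.001, 0.094], [-0.024, 0.0, 0.088], [-0.024, 0.003, 0.087], [-0.021, 0.0, 0.079], [-0.024, 0.003, 0.08], [-0.028, 0.01, 0.086], [-0.026, 0.011, 0.085], [-0.026, 0.014, 0.085], [-0.026, 0.013, 0.079]]
[0.0575, -0.0027, 0.0052] [-0.0003, -0.0006, -0.0001] rows 0.7
[0.1745, -0.0027, 0.0319] [-0.0003, -0.0006, -0.0001] rows 2.1
tip z 0.0277 tcp [0.4423 0.2296 0.0898]
```

```bash
python3 -m creep '[0.0575,-0.0027,0.0052,0,0,0,0.09,-0.0027,0.013,0,0,0,0.13,-0.0027,0.022,0,0,0,0.1745,-0.0027,0.032,0,0,0,0.1745,-0.0027,0.032,0,0,0,0.1745,-0.0027,0.032,0,0,0]'
python3 -m creep '[0,0,0,0,0,0,0,0,0,0,0,0,0,0,0,0,0,0,0,0,0,0,0,0]' 0.25
python3 -m creep '[-0.04,0,-0.009,0,0,0,-0.08,0,-0.018,0,0,0,-0.12,0,-0.027,0,0,0,-0.18,0,-0.04,0,0,0,-0.234,0,-0.053,0,0,0,-0.234,0,-0.053,0,0,0]' 0.3
python3 - <<'E'
from h import *
i,d=cams.get_image("side"); cv2.imwrite("pics/s9.png",cv2.resize(i[210:330,200:360],(800,600),interpolation=2))
go((np.array([.5,.05,.34]),ori(YAW+np.pi/2)))
E
```

```text
time: 33.18
position: [0.4414, 0.2297, 0.0884]
orientation: [2.178, 0.532, -1.749]
wrist_force: [-0.3, -0.4, 0.4]
opening: 0.0086
grip_force: 39.2
time: 33.52
position: [0.4419, 0.2304, 0.0893]
orientation: [2.182, 0.534, -1.743]
wrist_force: [0.5, -1.2, -0.7]
opening: 0.0212
grip_force: 0.0
time: 34.02
position: [0.4423, 0.2308, 0.2141]
orientation: [2.186, 0.534, -1.738]
wrist_force: [0.7, -0.2, 0.1]
opening: 0.0253
grip_force: 0.0
[-0.2649, 0.374, 0.005] [-0.106, 0.1948, -0.1334] rows 13.0
```

View pics/s9.png

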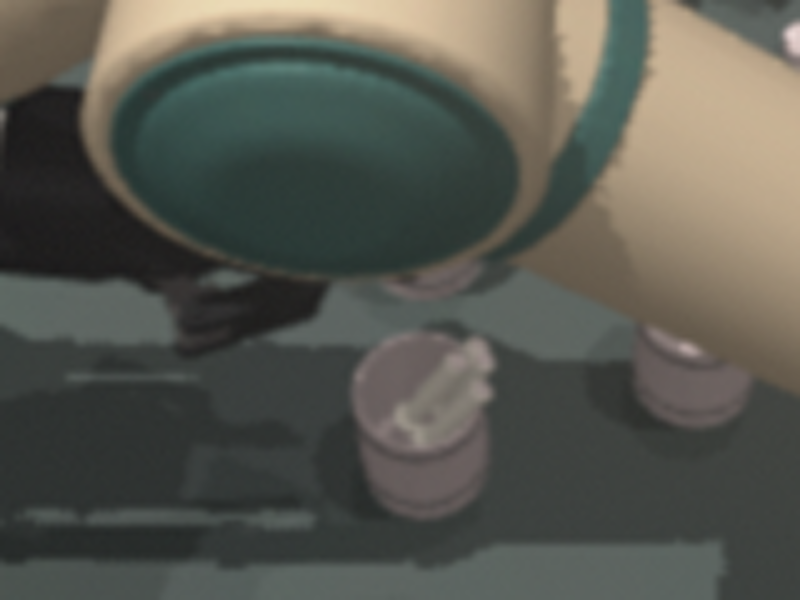

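All four appear in the cup; I'll verify from above once the arm is clear. Going to the handle now.

```bash
python3 -m creep '[-0.2649,0.374,0.005,-0.106,0.1948,-0.1334,-0.2649,0.374,0.005,-0.106,0.1948,-0.1334,-0.2649,0.374,0.005,-0.106,0.1948,-0.1334,-0.2649,0.374,0.005,-0.106,0.1948,-0.1334,-0.2649,0.374,0.005,-0.106,0.1948,-0.1334,-0.2649,0.374,0.005,-0.106,0.1948,-0.1334,-0.2649,0.374,0.005,-0.106,0.1948,-0.1334,-0.2649,0.374,0.005,-0.106,0.1948,-0.1334,-0.2649,0.374,0.005,-0.106,0.1948,-0.1334,-0.2649,0.374,0.005,-0.106,0.1948,-0.1334,-0.2649,0.374,0.005,-0.106,0.1948,-0.1334,-0.2649,0.374,0.005,-0.106,0.1948,-0.1334,-0.2649,0.374,0.005,-0.106,0.1948,-0.1334,-0.2649,0.374,0.005,-0.106,0.1948,-0.1334,-0.2649,0.374,0.005,-0.106,0.1948,-0.1334]' 0.35
python3 - <<'E'
from h import *
i,d=cams.get_image("top"); P=pts("top",d); np.save("t4.npy",P)
cv2.imwrite("pics/t4.png",np.hstack([cv2.resize(i[195:255,200:260],(400,400),interpolation=2),cv2.resize(i[150:250,300:400],(400,400),interpolation=2)]))
c=P-[.456,.2367,0]; k=(np.hypot(c[...,0],c[...,1])<.045)&(c[...,2]>.077); q=c[k]; a=np.array([np.cos(.48),np.sin(.48),0]); t=np.array([-a[1],a[0],0])
print(k.sum(),np.c_[q@a,q@t,q[:,2]].round(3).tolist()[::3])
go((np.array([.6597,-.129,.30]),ori(YAW+np.pi/2)),(np.array([.6597,-.129,.121]),ori(YAW+np.pi/2)))
E
```

```text
time: 35.32
position: [0.4994, 0.049, 0.3372]
orientation: [-2.325, -2.11, 0.011]
wrist_force: [1.2, 0.4, 0.5]
opening: 0.0299
grip_force: 0.0
58 [[0.026, -0.016, 0.078], [-0.006, -0.003, 0.078], [-0.01, -0.002, 0.085], [-0.014, -0.01, 0.088], [-0.012, -0.001, 0.084], [-0.017, -0.009, 0.091], [0.0, 0.025, 0.078], [-0.019, -0.007, 0.088], [-0.023, -0.015, 0.089], [-0.022, -0.006, 0.089], [-0.026, -0.013, 0.09], [-0.019, 0.003, 0.08], [-0.025, -0.005, 0.093], [-0.021, 0.006, 0.085], [-0.027, -0.002, 0.099], [-0.022, 0.01, 0.086], [-0.025, 0.003, 0.083], [-0.031, -0.005, 0.094], [-0.028, 0.006, 0.093], [-0.03, 0.008, 0.087]]
[-0.325, 0.3524, 0.0722] [-0.0011, 0.0006, -0.0004] rows 5.8
[-0.3236, 0.3549, 0.4302] [-0.0011, 0.0006, -0.0004] rows 7.7
```

View pics/t4.png

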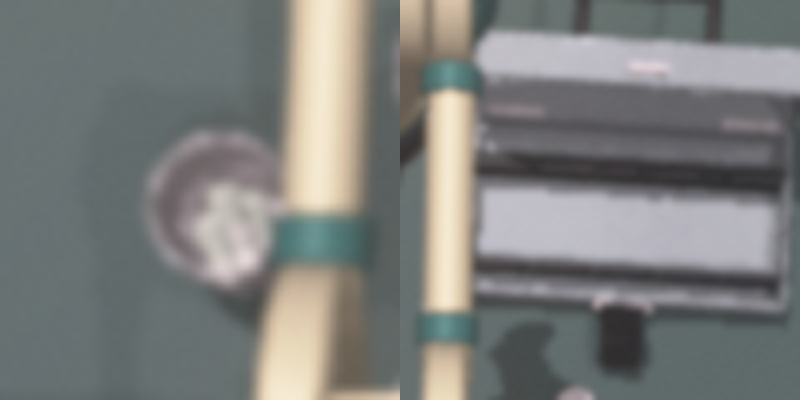

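The cup at (215,215) holds all four sleeves upright and the racks are empty. Gripping the handle.

```bash
python3 -m creep '[-0.325,0.3524,0.02,0,0,0,-0.325,0.3524,0.02,0,0,0,-0.325,0.3524,0.02,0,0,0,-0.325,0.3524,0.02,0,0,0,-0.325,0.3524,0.02,0,0,0,-0.325,0.3524,0.07,0,0,0,-0.325,0.3524,0.07,0,0,0,-0.324,0.354,0.15,0,0,0,-0.324,0.354,0.22,0,0,0,-0.324,0.354,0.29,0,0,0,-0.324,0.354,0.36,0,0,0,-0.324,0.355,0.4,0,0,0,-0.324,0.355,0.43,0,0,0,-0.324,0.355,0.43,0,0,0,-0.324,0.355,0.43,0,0,0]' 0.35
python3 -m creep '[0,0,0,0,0,0,0,0,0,0,0,0,0,0,0,0,0,0,0,0,0,0,0,0,0,0,0,0,0,0,0,0,0,0,0,0]' 0 60
python3 - <<'E'
from h import *
s=r.read_state(); p=s["position"]; print(p.round(4),s["opening"],s["grip_force"],s["wrist_force"].round(1))
Q=R.from_rotvec(s["orientation"])
def bar(th): return np.array([65-100*np.cos(th)+70*np.sin(th),36+100*np.sin(th)+70*np.cos(th)])
g=p-O; x=g@ex*1000; print("case x,z",x,p[2]*1000+19)
th0=min(np.arange(1.3,1.76,.01),key=lambda t:abs(bar(t)[0]-x)); print("th0",th0,bar(th0))
for th in np.r_[np.arange(1.5,-.01,-.1),-.03]:
    b=bar(th)-bar(th0); print(round(th,2),end=" "); go((p+ex*b[0]/1000+ez*b[1]/1000,Q))
E
```

```text
time: 36.62
position: [0.6606, -0.1267, 0.1196]
orientation: [-2.317, -2.113, 0.013]
wrist_force: [-0.5, 0.0, 0.6]
opening: 0.0297
grip_force: 0.0
time: 37.12
position: [0.6591, -0.1273, 0.1214]
orientation: [-2.318, -2.112, 0.011]
wrist_force: [-5.1, 2.4, -3.0]
opening: 0.0075
grip_force: 58.4
[ 0.6591 -0.1273  0.1214] 0.0075362352271033765 58.44334959983826 [-5.1  2.4 -3. ]
case x,z 135.7931749550226 140.38131915271546
th0 1.5800000000000003 [135.91738958 135.35151662]
1.5 [-0.0, -0.0164, -0.0105] [0.0, 0.0, 0.0] rows 0.2
1.4 [-0.0, -0.0381, -0.0218] [0.0, 0.0, 0.0] rows 0.5
1.3 [-0.0001, -0.0607, -0.0309] [0.0, 0.0, 0.0] rows 0.8
1.2 [-0.0001, -0.0842, -0.0377] [0.0, 0.0, 0.0] rows 1.1
1.1 [-0.0001, -0.1082, -0.042] [0.0, 0.0, 0.0] rows 1.4
1.0 [-0.0001, -0.1325, -0.044] [0.0, 0.0, 0.0] rows 1.7
0.9 [-0.0001, -0.1569, -0.0435] [0.0, 0.0, 0.0] rows 2.0
0.8 [-0.0001, -0.1811, -0.0406] [0.0, 0.0, 0.0] rows 2.2
0.7 [-0.0001, -0.2049, -0.0353] [0.0, 0.0, 0.0] rows 2.5
0.6 [-0.0001, -0.2281, -0.0277] [0.0, 0.0, 0.0] rows 2.8
0.5 [-0.0001, -0.2504, -0.0177] [0.0, 0.0, 0.0] rows 3.0
0.4 [-0.0001, -0.2716, -0.0056] [0.0, 0.0, 0.0] rows 3.3
0.3 [-0.0, -0.2915, 0.0085] [0.0, 0.0, 0.0] rows 3.5
0.2 [-0.0, -0.3098, 0.0246] [0.0, 0.0, 0.0] rows 3.7
0.1 [-0.0, -0.3265, 0.0424] [0.0, 0.0, 0.0] rows 3.9
-0.0 [0.0, -0.3413, 0.0618] [0.0, 0.0, 0.0] rows 4.2
-0.03 [0.0, -0.3453, 0.0679] [0.0, 0.0, 0.0] rows 4.2
```

```bash
python3 -m creep '[0,-0.0164,-0.0105,0,0,0,0,-0.0381,-0.0218,0,0,0,0,-0.0607,-0.0309,0,0,0,0,-0.0842,-0.0377,0,0,0,0,-0.1082,-0.042,0,0,0,0,-0.1325,-0.044,0,0,0,0,-0.1569,-0.0435,0,0,0,0,-0.1811,-0.0406,0,0,0,0,-0.2049,-0.0353,0,0,0,0,-0.2281,-0.0277,0,0,0,0,-0.2504,-0.0177,0,0,0,0,-0.2716,-0.0056,0,0,0,0,-0.2915,0.0085,0,0,0,0,-0.3098,0.0246,0,0,0,0,-0.3265,0.0424,0,0,0,0,-0.3413,0.0618,0,0,0,0,-0.342,0.064,0,0,0,0,-0.342,0.064,0,0,0]'
python3 - <<'E'
from h import *
s=r.read_state(); print(s["position"].round(4),s["wrist_force"].round(1))
i,d=cams.get_image("side"); P=pts("side",d); q=P-O; cx,cy,z=q@ex*1000,q@ey*1000,q[...,2]*1000
for a,b in((-60,-48),(0,20),(40,60)):
    k=(cx>a)&(cx<b)&(abs(cy)>60)&(abs(cy)<105)&(z>50)&(z<100); print(a,k.sum(),np.median(z[k]).round(1))
E
```

```text
time: 38.62
position: [0.4884, -0.1125, 0.0922]
orientation: [-2.32, -2.114, 0.012]
wrist_force: [-6.1, 1.8, 6.4]
opening: 0.0073
grip_force: 64.8
[ 0.4884 -0.1125  0.0922] [-6.1  1.8  6.4]
-60 97 62.7
0 96 64.2
40 91 63.7
```

```bash
python3 -m creep '[0,0,0.004,0,0,0,0,0,0.01,0,0,0,0,0,0.01,0,0,0,0,0,0.01,0,0,0]'
python3 -m creep '[0,0,0,0,0,0,0,0,0,0,0,0,0,0,0,0,0,0]' 0.5
python3 -m creep '[0,0,-0.06,0,0,0,0,0,-0.14,0,0,0,0,0,-0.2,0,0,0,0,0,-0.2,0,0,0,0,0,-0.2,0,0,0]'
python3 - <<'E'
from h import *
# tab centre now, latch at ~0.72
th=.72; tx,tz=-22*np.cos(th)-27*np.sin(th),27*np.cos(th)-22*np.sin(th); print("tab",-68+tx,22+tz)
f=.45; Q=ori(YAW,f)
g=C(-68+tx,0,22+tz); zt=Q.apply([0,0,1.])
for back in(-.1,.010): print(np.round(g+zt*back,4)); go((g+zt*back,Q))
E
```

```text
time: 39.0
position: [0.4885, -0.1126, 0.0917]
orientation: [-2.32, -2.115, 0.013]
wrist_force: [-15.8, 5.0, 40.2]
opening: 0.0077
grip_force: 68.5
time: 39.25
position: [0.4914, -0.1135, 0.0867]
orientation: [2.321, 2.114, -0.008]
wrist_force: [0.5, 0.1, 0.3]
opening: 0.042
grip_force: 0.0
time: 39.67
position: [0.4925, -0.1132, 0.1872]
orientation: [2.321, 2.114, -0.007]
wrist_force: [-0.9, 0.7, -0.1]
opening: 0.0425
grip_force: 0.0
tab -102.34311218432947 27.79229190343176
[ 0.3786 -0.1023  0.1178]
[0.0012, -0.2288, 0.1389] [-0.0557, 0.0569, 0.2455] rows 13.0
[ 0.4262 -0.1067  0.0188]
[0.0022, -0.1329, 0.3369] [-0.0557, 0.0569, 0.2455] rows 13.0
```

```bash
python3 -m creep '[-0.002,-0.2288,0,-0.0557,0.0569,0.2455,-0.002,-0.2288,0,-0.0557,0.0569,0.2455,-0.002,-0.2288,0,-0.0557,0.0569,0.2455,-0.002,-0.2288,0,-0.0557,0.0569,0.2455,-0.002,-0.2288,0,-0.0557,0.0569,0.2455,-0.002,-0.2288,0.139,-0.0557,0.0569,0.2455,-0.002,-0.2288,0.139,-0.0557,0.0569,0.2455,-0.002,-0.2288,0.139,-0.0557,0.0569,0.2455,-0.002,-0.2288,0.139,-0.0557,0.0569,0.2455,-0.002,-0.2288,0.139,-0.0557,0.0569,0.2455,-0.002,-0.2288,0.139,-0.0557,0.0569,0.2455,-0.002,-0.2288,0.139,-0.0557,0.0569,0.2455,-0.002,-0.2288,0.139,-0.0557,0.0569,0.2455,-0.002,-0.2288,0.139,-0.0557,0.0569,0.2455,-0.002,-0.2288,0.139,-0.0557,0.0569,0.2455,-0.002,-0.2288,0.139,-0.0557,0.0569,0.2455]' 0.6
python3 - <<'E'
from h import *
th=.72; tx,tz=-22*np.cos(th)-27*np.sin(th),27*np.cos(th)-22*np.sin(th)
Q=ori(YAW,.45); g=C(-68+tx,-1.5,22+tz); zt=Q.apply([0,0,1.]); go((g+zt*.010,Q))
i,d=cams.get_image("side"); P=pts("side",d)
q=P-O; cx,cy,z=q@ex*1000,q@ey*1000,q[...,2]*1000
dark=cv2.cvtColor(i,cv2.COLOR_BGR2HSV)[...,2]<60
m=(cx>-122)&(cx<-66)&(abs(cy)<25)&(z>8)&(z<60)&dark
for a in range(-122,-66,6):
    k=m&(cx>=a)&(cx<a+6)
    if k.sum()>2: print(a+3,k.sum(),np.median(z[k]).round(1),np.percentile(cy[k],[5,95]).round(1))
k=(cx>-60)&(cx<60)&(abs(cy)<105)&(z>50)&(z<75); A=np.polyfit(cx[k],z[k],1); print("lid",k.sum(),A.round(4))
E
```

```text
time: 41.0
position: [0.3765, -0.1029, 0.1161]
orientation: [3.043, -0.138, 0.687]
wrist_force: [-0.3, -0.3, 0.1]
opening: 0.0512
grip_force: 0.0
[0.0063, 0.0018, 0.2187] [-0.0003, 0.0009, 0.0003] rows 2.6
-113 12 22.0 [-10.9  12.3]
-107 26 25.7 [-11.3  14.1]
-101 28 32.4 [-9.8 15.2]
-95 25 37.9 [-14.   15.3]
-89 25 41.5 [-11.9  14.8]
-83 6 24.3 [ 4.  13.6]
-77 16 20.5 [-15.5  14.3]
-71 14 22.5 [-13.9  11.3]
lid 2136 [1.30000e-03 6.39974e+01]
```

```bash
python3 -m creep '[0.005,0.001,0.08,0,0,0,0.006,0.001,0.15,0,0,0,0.006,0.001,0.19,0,0,0,0.006,0.0015,0.217,0,0,0,0.006,0.0015,0.217,0,0,0,0.006,0.0015,0.217,0,0,0]'
python3 -m creep '[0,0,0,0,0,0,0,0,0,0,0,0,0,0,0,0,0,0,0,0,0,0,0,0,0,0,0,0,0,0,0,0,0,0,0,0]' 0.1 40
python3 - <<'E'
from h import *
s=r.read_state(); p=s["position"]; print(p.round(4),s["opening"],s["grip_force"],s["wrist_force"].round(1))
def tcp(th,f):
    tx,tz=-22*np.cos(th)-27*np.sin(th),27*np.cos(th)-22*np.sin(th); Q=ori(YAW,f)
    return C(-68+tx,0,22+tz)+Q.apply([0,0,.010]),Q
p0,Q0=tcp(.72,.45); print(p0,(p-p0).round(4))
for th in(.6,.5,.4,.3,.2,.1,0,-.05,-.1):
    P,Q=tcp(th,max(0,.45*th/.72)); print(th,end=" "); go((P,Q),p=p0,o=Q0)
E
```

```text
time: 41.55
position: [0.4263, -0.1082, 0.0183]
orientation: [3.045, -0.142, 0.685]
wrist_force: [0.2, -0.5, 0.2]
opening: 0.0513
grip_force: 0.0
time: 42.05
position: [0.426, -0.1086, 0.0204]
orientation: [3.041, -0.142, 0.69]
wrist_force: [-0.3, -2.5, -0.9]
opening: 0.0288
grip_force: 41.9
[ 0.426  -0.1086  0.0204] 0.02878493630831188 41.886438277688285 [-0.3 -2.5 -0.9]
[ 0.42623001 -0.10669974  0.01878782] [-0.0003 -0.0019  0.0016]
0.6 [0.0037, -0.0, -0.0066] [-0.0, -0.0119, -0.0] rows 0.6
0.5 [0.0074, 0.0, -0.0116] [-0.0, -0.0219, -0.0] rows 1.1
0.4 [0.0116, 0.0, -0.0162] [-0.0, -0.0318, -0.0] rows 1.6
0.3 [0.0162, 0.0, -0.0203] [-0.0, -0.0418, -0.0] rows 2.1
0.2 [0.0212, -0.0, -0.0239] [0.0, -0.0517, -0.0] rows 2.6
0.1 [0.0264, -0.0, -0.027] [0.0, -0.0617, -0.0] rows 3.1
0 [0.032, -0.0, -0.0294] [0.0, -0.0716, 0.0] rows 3.6
-0.05 [0.0354, -0.0, -0.0302] [0.0, -0.0716, 0.0] rows 3.6
-0.1 [0.0388, -0.0, -0.0307] [0.0, -0.0716, 0.0] rows 3.6
```

```bash
python3 -m creep '[0.0037,0,-0.0066,0,-0.0119,0,0.0074,0,-0.0116,0,-0.0219,0,0.0116,0,-0.0162,0,-0.0318,0,0.0162,0,-0.0203,0,-0.0418,0,0.0212,0,-0.0239,0,-0.0517,0,0.0264,0,-0.027,0,-0.0617,0,0.032,0,-0.0294,0,-0.0716,0,0.0354,0,-0.0302,0,-0.0716,0,0.0388,0,-0.0307,0,-0.0716,0,0.0388,0,-0.0307,0,-0.0716,0,0.0388,0,-0.0307,0,-0.0716,0]'
python3 - <<'E'
from h import *
s=r.read_state(); print(s["position"].round(4),s["wrist_force"].round(1),s["opening"])
E
```

```text
time: 42.97
position: [0.4391, -0.1098, 0.042]
orientation: [-3.138, 0.146, -0.004]
wrist_force: [7.6, -2.8, -11.6]
opening: 0.0286
grip_force: 45.7
[ 0.4391 -0.1098  0.042 ] [  7.6  -2.8 -11.6] 0.028609052812583288
```

```bash
python3 -m creep '[0,0,0,0,0,0,0,0,0,0,0,0,0,0,0,0,0,0]' 0.6
python3 -m creep '[-0.006,0,-0.06,0,0,0,-0.006,0,-0.14,0,0,0,-0.006,0,-0.22,0,0,0,-0.1,0,-0.3,0,0,0,-0.16,0,-0.3,0,0,0,-0.2,0,-0.3,0,0,0,-0.2,0,-0.3,0,0,0]'
python3 - <<'E'
from h import *
i,d=cams.get_image("side"); P=pts("side",d); cv2.imwrite("pics/s10.png",cv2.resize(i[130:330,220:460],(720,600),interpolation=2))
q=P-O; cx,cy,z=q@ex*1000,q@ey*1000,q[...,2]*1000
dark=cv2.cvtColor(i,cv2.COLOR_BGR2HSV)[...,2]<60
m=(cx>-122)&(cx<-62)&(abs(cy)<25)&(z>8)&(z<75)&dark
for a in range(-122,-62,5):
    k=m&(cx>=a)&(cx<a+5)
    if k.sum()>2: print(a+2.5,k.sum(),np.percentile(z[k],[20,50,80]).round(1))
k=(cx>-60)&(cx<60)&(abs(cy)<105)&(z>50)&(z<75); print("lid",np.polyfit(cx[k],z[k],1).round(4))
cupfind()
E
```

```text
time: 43.22
position: [0.4347, -0.1083, 0.0421]
orientation: [-3.135, 0.147, 0.009]
wrist_force: [0.3, -1.3, 0.6]
opening: 0.0516
grip_force: 0.0
time: 43.8
position: [0.3317, -0.0979, 0.1929]
orientation: [-3.135, 0.147, 0.011]
wrist_force: [0.2, 1.0, -0.2]
opening: 0.0512
grip_force: 0.0
-104.5 7 [50.  51.2 52.1]
-99.5 16 [48.8 50.8 52. ]
-94.5 16 [49.4 50.8 51.7]
-89.5 18 [49.1 50.7 52.3]
-84.5 14 [49.6 50.4 52.1]
-79.5 31 [26.8 48.5 52.4]
-74.5 20 [40.2 50.3 52.2]
-69.5 5 [26.5 50.1 50.6]
lid [-1.00000e-04  6.39879e+01]
cup side 150 ((0.4586491286754608, 0.2368774563074112), 0.030159028246998787)
cup top 65 ((0.4590929448604584, 0.23631837964057922), 0.0308590829372406)
```

View pics/s10.png

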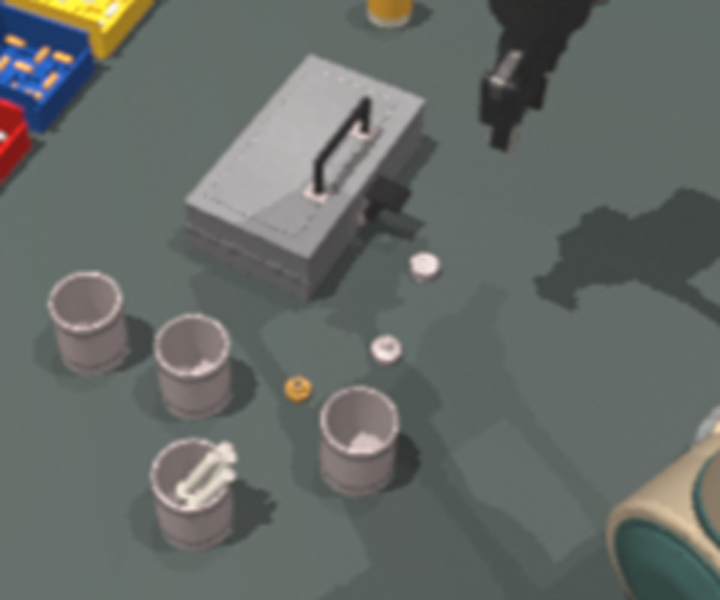

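The lid is flat (slope 0), the latch tab at (385,190) is level so the latch is closed, and the cup at (193,495) stands holding all the rivets. The dies and nut haven't moved. Handing in.

```bash
python3 -c "
from rig import r
print(r.finish_job())"
```

```text
the job is handed in; nothing more can be done
None
```

I handed the job in at about 44 s of robot time: all four rivets stand stem down in the leftmost cup, the lid is shut and the latch closed by the final depth reading, and no verdict was returned.

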